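# Pre-start check on the bench wood lathe

### The job

Make the wood lathe ready to start: take every tool that has been left lying on its bed and lay it in the steel tray on the bench. Swing the tool rest's clamp lever round to its tight stop (pointing along the bed), draw the spindle lock bolt fully back out of the handwheel, and only then turn the work by the handwheel's crank handle through one whole turn (either way round) to see that the blank runs clear of the tool rest. Set the speed lever to the second mark from the slow end (the slow end is the one nearer the handwheel), and leave the other things on the bench where they are.

Things in the scene. Friction and masses are not known exactly. Their poses are not given: they have to be found in the camera images.
- lathe: grey bench wood lathe, 640 mm long, heavy, fixed during a run. Origin on the bench (z = 0) under the bed; x axis away from the robot, y along the spindle towards the handwheel (robot's left), z up; yaw within 0.06 rad. Headstock at its y = 70 to 235, x = -65 to 65 mm, top z = 240; motor behind it. Octagonal wooden blank 170 mm across on the spindle (axis x = 0, z = 190) at y = 5 to 63 mm
- tray: loose open steel tray 160 (x) x 300 (y) mm, rim 35 mm high, walls and floor 4 mm, 0.9 kg, on the bench in front of the bed; origin under its centre, long side along its y
- spanner: double open-ended dark steel spanner lying flat, 126 mm long along its x, 10 mm thick; handle 19 mm wide at the middle, ends 36 mm wide; origin under its centre. May be absent
- chuck_key: dark steel T-shaped chuck key lying flat, shaft 16 mm thick along its x from -35 to 77 mm, cross bar 16 mm thick and 60 mm long along y at x = -30 mm; origin on the underside, near its centre of mass. May be absent
- sanding_block: cork and wood sanding block 100 (x) x 45 (y) x 35 mm high; origin under its centre. May be absent
- tape_measure: black tape measure standing on its edge, 72 (x) x 38 (y) x 60 mm high; origin under its centre. May be absent
- lock_bolt (a joint): spindle lock, a steel barrel bolt on top of the headstock that slides along the lathe's y: 0 = tip in the notch of the handwheel's rim (spindle locked), 0.030 m = fully drawn back (away from the handwheel, to the lathe's -y). No spring; slides with about 3 N and stays
- bolt_knob (a point): upright knob of the lock bolt, at the height to grip: 14 mm round stem topped by a 20 mm ball whose centre is 6 mm above this point; the stem stands free from 27 mm below this point
- spindle (a joint): angle of handwheel, spindle and blank, rad; about 0 at the start (locked by the bolt, a little play); positive when the top comes towards the robot. Once the bolt is out it turns without end in both directions (about 0.1 N m of drag), stays where it is left and counts on over turns (6.28 = one turn)
- crank_handle (a point): middle of the handwheel's crank handle: black round bar 25 mm thick, 72 mm long along the lathe's y (36 mm each way), free to spin on its stem, its inner end 20 mm from the wheel's outer face. It goes round the spindle axis at 43 mm radius; at spindle = 0 it is on the robot's side, level with the axis, and positive turning first takes it down
- bed (a point): middle of the free part of the lathe's flat steel bed, on its top face (z = 90 mm): 120 mm wide along the lathe's x, 350 mm long along y. The tools to be cleared start here, side by side about 75 mm apart, their x roughly across the bed. Tool rest: fixed bar 100 mm long in front of the blank, at the lathe's x = -103, y = -30 to 70, top z = 196 mm
- rest_clamp (a joint): clamp lever of the tool rest, swinging level about a vertical pin in front of the bed: 0 = tight, at its stop, pointing along the bed (lathe's -y, away from the headstock); positive = slackened, swung towards the robot (starts 0.5 to 0.8). Stays where it is left (about 4 N at the knob)
- clamp_knob (a point): grip point on the clamp lever's upright black knob, 20 mm thick, its top 12 mm above this point, standing free 25 mm below it; 70 mm (level) from the axis of the pin, the way the lever points
- wheel_centre (a point): centre of the handwheel's outer face, on the spindle axis, z = 190 mm; the wheel is 130 mm across, 18 mm thick, with one notch in the rim for the bolt
- speed_lever (a joint): flat speed lever on top of the headstock, swinging level about a vertical pin: 0 = pointing straight to the robot side (lathe's -x), positive = swung towards the handwheel (slow). Five black marks on the white quadrant at 0.70 (slowest), 0.35, 0, -0.35 and -0.70 rad; stops at +-0.8. Stays where it is left (about 2 N at the knob)
- lever_knob (a point): grip point on the lever's upright black knob, 20 mm thick, 48 mm tall, its top 12 mm above this point, 95 mm (level) from the axis of the pin, the way the lever points
- mug: white mug, a bystander: leave
- wax_tin: flat round metal tin 72 mm across, 45 mm high, a bystander: leave
- glue_bottle: white bottle 170 mm high, a bystander: leave
- masking_tape: roll of tape 100 mm across, 25 mm high, a bystander: leave
- bowl: finished dark wooden bowl 140 mm across, a bystander: leave
- mallet: wooden mallet 260 mm long, a bystander: leave
- offcut: wooden offcut 120 x 50 x 30 mm lying on the bench, a bystander: leave
Things that resemble listed ones, but are neither listed nor needed, are in the scene too. What is shaped like the chuck_key but pink is not meant.

How it is judged:
By the outcome, as a careful person would: the job done as asked, in the order asked, and still so for the second after the job is handed in, with the robot touching nothing.
Of spanner, chuck_key, sanding_block, tape_measure only 2 to 4 are there at a start; the rules pass over those that are not, and their reading is None.
At some moment in a run one of tray, spanner, chuck_key, sanding_block, tape_measure may be knocked a few centimetres aside while the robot is not near it.
Once in a run the grip may slacken for a moment while it holds something.
It also fails if it takes over 210 s, if anything falls off the work surface, if the arm or the gripper's body presses on something with over 40 N, if the wrist force passes 120 N, or if a joint passes its speed limit or range.

### The arm

A 6-joint arm with a two-finger parallel gripper is mounted at the origin on the work surface. World frame = base frame: x ahead of the robot, y to its left, z up, the work surface at z = 0. Lengths are in m, angles in rad, forces in N, time in s.
With the tool pointing down it reaches from about 0.25 to 0.775 m from the base axis. Payload 4 kg.
Tool frame: the origin (TCP) lies midway between the tips of the shut fingers; the grasp point (between the pads) lies 19 mm behind it; z points along the fingers, y is the line along which they close (so a half turn about z gives the same grasp; the last joint's range is limited). The gripper opens to 94 mm and grips with 3 to 60 N. Pads are 16 mm wide; open, the fingers measure 119 mm over their backs; the gripper's body (75 mm by 177 mm) begins 78 mm behind the grasp point.
Start: joints at [1.2, 0.087, 1.371, -0, 1.684, -0.103], TCP at [0.146, 0.53, 0.182] pointing down, gripper open.
Joint ranges: [-3.1, 3.1], [-0.76, 2.03], [0.27, 2.55], [-1.08, 4.22], [0.17, 2.65], [-2.57, 2.57]. Speed limits (rad/s): [2.79, 2.79, 3.14, 3.14, 3.14, 3.14].

### API

Orientations are given as [roll, pitch, yaw] about the fixed x, y, z axes, in that order (R = Rz(yaw) Ry(pitch) Rx(roll)).
In Python, from bench import robot gives the robot as it stands. The module is installed in compiled form; this text tells all that it offers.
- The arm moves only by the tool arm_command, never from a script. Its argument "targets" is a list of rows, each a list of 4 numbers: the shift along the world's x, y, z as a fraction of full scale, then the turn about the world's z as a fraction of full scale. A call has 1 to 8 rows; each row is the pose to reach, as a shift and turn from the pose commanded when the call began; what a row does not reach only later rows make up. Full scale, the value 1, is 0.5 m for a shift and 120 degrees for a turn. A row lasts 1/12 s, in which the tool goes at most 41.7 mm and 7.16 degrees, less where a joint would pass 70% of its speed; a pose out of reach is approached as far as the arm can. A call with a number of a shift or a turn outside -1 to 1 is refused whole. A call with a gripper value outside its range is refused whole. "claw" is the closure, from 0 (fully open) to 1 (shut), set as the call begins (left out, the last holds). The fingers move at their own pace and stop on an object; the grip force is fixed at half the most. Time passes only in rows, so rows that repeat a pose let the fingers close. It gives the time, the measured TCP pose, the force, the opening and the grip force at its end, in the units of the state.
- robot.get_obs(): the state, without advancing time (a new reading comes with each control period).
- robot.snapshot(name): name is "side" or "top"; returns the picture (384x512x3 uint8, red, green, blue); there is no depth.
- robot.camera_info(name): a dict with "vfov" (degrees; the focal length in pixels is half the picture's height over the tangent of half this angle, whatever the lens; pixels are square), "cx", "cy" (the principal point, pixels), "k1" (the pictures are not rectified: a ray, as slopes to the right and down, at radius r is drawn at 1 + k1 r^2 times it, then the intrinsics apply), "extrinsics" (4x4, takes a point from camera to world coordinates). Camera axes: x right, y up, looking along -z (the intrinsics and any distortion apply to the point x, -y, -z); pixel columns grow to the right and rows downward; lengths in m; the calibration is good to about 2 mm. A picture is of the moment at which its call begins. camera_info takes no time and is no camera call.
- robot.close_job(): hands the job in; it is judged then, once.
The state is a dict: "time": time; "joint_positions": joint angles; "qvel": joint speeds; "joint_torque": joint torques, N m; "tool_pos": TCP position; "ee_rot": TCP orientation; "wrist_force": force on the tool from outside, world axes, zero at the start; "wrist_torque": the same for the moment, N m; "width": finger opening in m; "finger_force": force on a finger pad.
Only numpy, scipy, OpenCV 4.12 (cv2) and the standard library are available. Lean on these libraries where they do the work, as an engineer would, in place of code of your own. Each camera call takes 0.05 s, during which the arm holds its last target. There are 200 camera calls.

## Working session

There is one attempt and no reset: what is moved stays moved. The work goes in short steps, Python scripts to look and compute and a tool call to move; the robot and the scene stay as the last step left them, time stands still between calls to the robot, and variables do not carry over. Pictures are saved under pics/ and viewed, at most 14 in all, crops included, and the job is handed in when it is done.

Besides the shell and the picture viewer there is one more tool, called by a JSON object that holds its "api" and its "payload", one argument or row to a line. arm_command: Moves the arm, as the interface text tells. Shift numbers are shares of 0.5 m and turn numbers shares of 120 degrees, none past 1 either way. Its arguments: {"type":"object","properties":{"targets":{"type":"array"},"claw":{"type":"number"}},"required":["targets"]}

```bash
ls; mkdir -p pics; cat > h.py <<'E'
import numpy as np, cv2
from bench import robot
def save(name, fn):
    im=robot.snapshot(name); cv2.imwrite(fn, im[:,:,::-1]); return im
def cam(name):
    c=robot.camera_info(name); f=192/np.tan(np.radians(c['vfov'])/2); return c,f,np.array(c['extrinsics'])
def ray(name,u,v):
    c,f,E=cam(name)
    d=np.array([(u-c['cx'])/f,(v-c['cy'])/f]); s=d.copy()
    for _ in range(30): s=d/(1+c['k1']*(s@s))
    w=E[:3,:3]@np.array([s[0],-s[1],-1.]); return E[:3,3],w
def at(name,u,v,z):
    o,w=ray(name,u,v); return (o+w*(z-o[2])/w[2]).round(4)
def px(name,p):
    c,f,E=cam(name); q=E[:3,:3].T@(np.asarray(p,float)-E[:3,3]); s=np.array([q[0],-q[1]])/-q[2]
    s=s*(1+c['k1']*(s@s)); return (s*f+[c['cx'],c['cy']]).round(1)
def tri(a,b):
    (o1,w1),(o2,w2)=ray('top',*a),ray('side',*b)
    A=np.stack([w1,-w2],1); t=np.linalg.lstsq(A,o2-o1,rcond=None)[0]
    p,q=o1+w1*t[0],o2+w2*t[1]; return ((p+q)/2).round(4), np.linalg.norm(p-q).round(4)
E
python3 - <<'E'
from h import *
for n in('top','side'):
    im=save(n,f'pics/{n}0.png'); 
    cv2.imwrite(f'pics/{n}0b.png',cv2.resize(im[:,:,::-1],(800,600),interpolation=cv2.INTER_CUBIC))
    c=robot.camera_info(n); print(n,c)
print(robot.get_obs())
E
```

```text
pics
top {'vfov': 45.87817483575779, 'cx': 250.5802244770917, 'cy': 184.55747789780096, 'k1': 0.017349355719018997, 'extrinsics': array([[ 2.16907954e-02,  9.92581480e-01, -1.19630740e-01,
         2.43142555e-01],
       [-9.99763424e-01,  2.17281394e-02, -9.92346071e-04,
        -8.01641023e-02],
       [ 1.61436906e-03,  1.19623963e-01,  9.92817960e-01,
         1.50192796e+00],
       [ 0.00000000e+00,  0.00000000e+00,  0.00000000e+00,
         1.00000000e+00]])}
side {'vfov': 46.3725536342746, 'cx': 268.9662167915111, 'cy': 187.99955870170632, 'k1': -0.1724220027503984, 'extrinsics': array([[ 0.91514018,  0.21313449, -0.34218728, -0.08217192],
       [-0.40268337,  0.44308297, -0.80095168, -1.2217686 ],
       [-0.01909308,  0.87077619,  0.49130874,  0.8937291 ],
       [ 0.        ,  0.        ,  0.        ,  1.        ]])}
{'time': 0.1, 'joint_positions': array([ 1.19990531e+00,  8.78937717e-02,  1.37208329e+00, -1.96366348e-05,
        1.68359834e+00, -1.03102509e-01]), 'qvel': array([-1.56080871e-03, -2.13415004e-03, -3.65372731e-03, -2.04804645e-03,
        5.63774381e-04, -2.21069095e-05]), 'joint_torque': array([ 2.12256004e-03, -3.41250944e+01, -3.03302336e+01,  7.20359688e-02,
        3.03467258e-02, -9.01998783e-05]), 'tool_pos': array([0.14534727, 0.52989146, 0.1806244 ]), 'ee_rot': array([-3.13961842e+00, -1.84652174e-04,  2.87380177e+00]), 'wrist_force': array([ 0.00352726, -0.22169599, -0.25572566]), 'wrist_torque': array([-0.01385526, -0.05337979, -0.01312839]), 'finger_force': 0.0, 'width': 0.09368123575974555}
```

View pics/top0b.png

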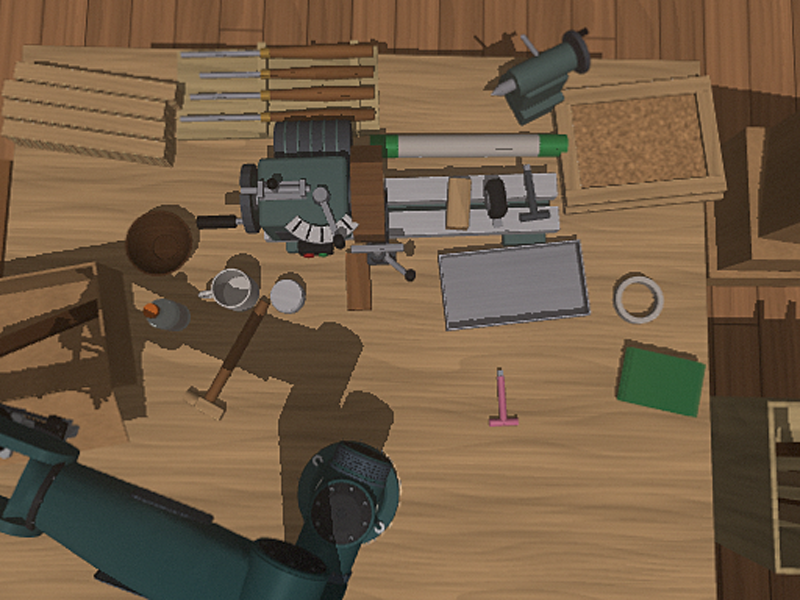

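View pics/side0b.png

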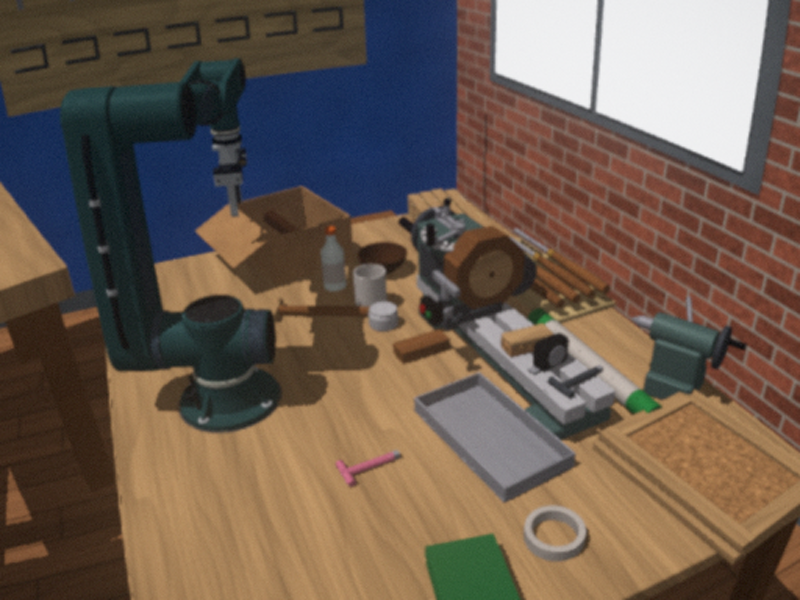

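Top view (800 px scale) shows three tools on the bed: sanding block (458,203), tape measure (495,198) and dark chuck key (535,195). There is no spanner. The pink T (502,400) is the decoy, the tray is at (515,285), the crank handle at (217,221), the lever knob near (337,241) and the clamp knob at (409,274). I'll enlarge the lathe.

```bash
python3 - <<'E'
import cv2
im=cv2.imread('pics/top0.png')
cv2.imwrite('pics/c1.png',cv2.resize(im[90:190,118:250],(792,600),interpolation=cv2.INTER_CUBIC))
cv2.imwrite('pics/c2.png',cv2.resize(im[98:218,220:380],(800,600),interpolation=cv2.INTER_CUBIC))
E
```

```text
(no output)
```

View pics/c1.png

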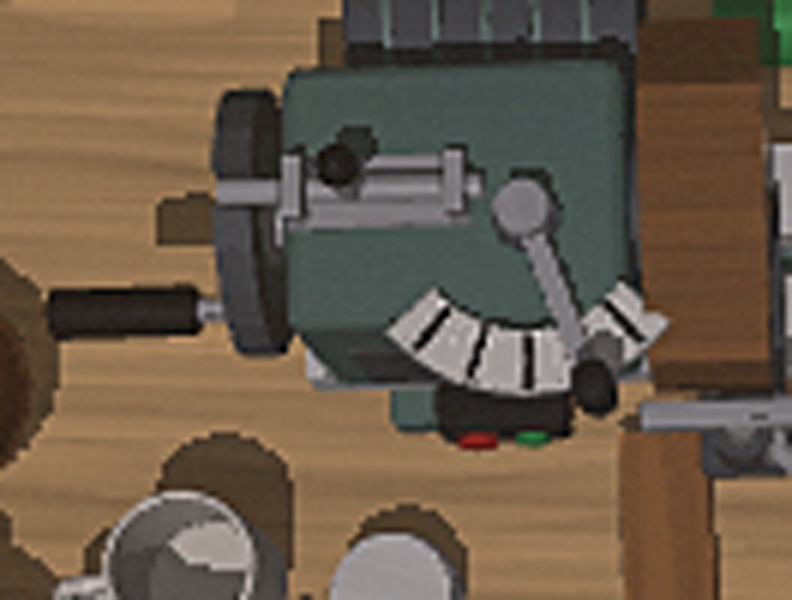

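View pics/c2.png

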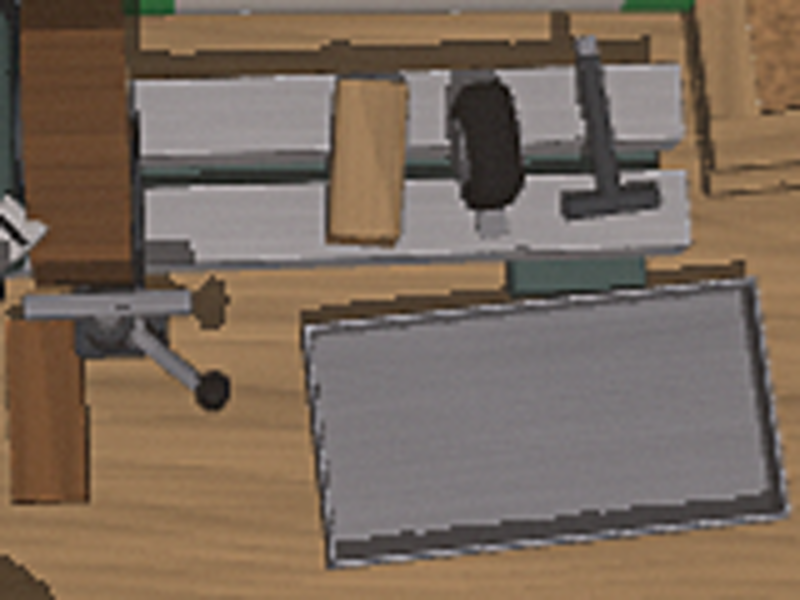

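```bash
python3 - <<'E'
from h import *
A=lambda u,v,z: at('top',118+u/6,90+v/6,z)
B=lambda u,v,z: at('top',220+u/5,98+v/5,z)
for n,p in dict(bedNR=B(690,247,.09),bedFR=B(682,67,.09),bedFL=B(135,80,.09),bedNL=B(145,270,.09),hsFL=A(289,72,.24),hsFR=A(622,62,.24),
 handle0=A(50,312,.19),handle1=A(200,312,.19),boltknob=A(340,165,.29),boltaxisL=A(218,192,.26),boltaxisR=A(480,183,.26),pin=A(522,208,.26),levknob=A(597,385,.32),levknob28=A(597,385,.28),
 m1=A(432,330,.245),m2=A(478,355,.245),m3=A(529,362,.245),m5=A(628,318,.245),
 clampknob=B(212,388,.13),clamp16=B(212,388,.17),pivot=B(120,330,.13),restL=B(22,305,.196),restR=B(190,302,.196),
 sbFL=B(335,78,.125),sbFR=B(407,82,.125),sbNR=B(397,240,.125),sbNL=B(328,235,.125),
 tpF=B(490,85,.15),tpN=B(495,205,.15),
 ckS=B(588,42,.106),ckJ=B(608,198,.106),ckL=B(562,205,.106),ckR=B(660,195,.106),
 trNL=B(330,566,.035),trNR=B(787,515,.035),trFR=B(752,282,.035),trFL=B(305,328,.035)).items(): print(n,p)
E
```

```text
bedNR [ 0.5391 -0.416   0.09  ]
bedFR [ 0.6559 -0.4115  0.09  ]
bedFL [ 0.6399 -0.0624  0.09  ]
bedNL [ 0.5168 -0.0715  0.09  ]
hsFL [0.6277 0.1676 0.24  ]
hsFR [0.6363 0.0091 0.24  ]
handle0 [0.5192 0.2891 0.19  ]
handle1 [0.5209 0.2158 0.19  ]
boltknob [0.5694 0.1327 0.29  ]
boltaxisL [0.5633 0.1943 0.26  ]
boltaxisR [0.5704 0.0723 0.26  ]
pin [0.5589 0.0523 0.26  ]
levknob [0.4646 0.0102 0.32  ]
levknob28 [0.4721 0.0133 0.28  ]
m1 [0.5031 0.0942 0.245 ]
m2 [0.4917 0.0722 0.245 ]
m3 [0.4889 0.0482 0.245 ]
m5 [0.5109 0.0024 0.245 ]
clampknob [ 0.4368 -0.1143  0.13  ]
clamp16 [ 0.4311 -0.1133  0.17  ]
pivot [ 0.4714 -0.0573  0.13  ]
restL [ 0.4739 -0.0008  0.196 ]
restR [ 0.4779 -0.0988  0.196 ]
sbFL [ 0.6341 -0.1874  0.125 ]
sbFR [ 0.6325 -0.2322  0.125 ]
sbNR [ 0.5323 -0.2269  0.125 ]
sbNL [ 0.5345 -0.1843  0.125 ]
tpF [ 0.6246 -0.2802  0.15  ]
tpN [ 0.5499 -0.2836  0.15  ]
ckS [ 0.6663 -0.3485  0.106 ]
ckJ [ 0.5659 -0.361   0.106 ]
ckL [ 0.5608 -0.3322  0.106 ]
ckR [ 0.5685 -0.3936  0.106 ]
trNL [ 0.3356 -0.1951  0.035 ]
trNR [ 0.3753 -0.4906  0.035 ]
trFR [ 0.5281 -0.4695  0.035 ]
trFL [ 0.4912 -0.1768  0.035 ]
```

Lathe origin is about (0.577, -0.064), yaw about 0.05. Block centre is (0.583, -0.208) and tray centre (0.433, -0.333), yaw about 0.13. These agree with the given sizes, so I'll move now.

{"api": "arm_command", "payload": {
  "targets": [
    [0, 0, 0.44, 0],
    [0, 0, 0.44, 0],
    [0, 0, 0.44, 0],
    [0.4, -0.5, 0.44, 0.108],
    [0.4, -0.5, 0.44, 0.108],
    [0.4, -0.5, 0.44, 0.108],
    [0.4, -0.5, 0.44, 0.108],
    [0.4, -0.5, 0.44, 0.108]
  ],
  "claw": 0.28
}}

```text
time: 0.77
tool_pos: [0.2699, 0.3741, 0.3657]
ee_rot: [-3.141, -0.0, 3.101]
wrist_force: [1.5, 0.9, -0.3]
width: 0.0675
finger_force: 0.0
```

```bash
python3 - <<'E'
from h import *
o=robot.get_obs(); print(o['time'],o['tool_pos'],o['ee_rot'],o['width'])
im=cv2.imread('pics/side0.png')
cv2.imwrite('pics/c3.png',cv2.resize(im[122:262,250:400],(642,600),interpolation=cv2.INTER_CUBIC))
print(px('side',[.566,.133,.3]),px('side',[.47,.012,.3]),px('side',[.434,-.114,.15]))
E
```

```text
0.7667 [0.26987297 0.37410743 0.36568904] [-3.14120634e+00 -2.80766005e-04  3.10094839e+00] 0.0674583410792584
[285.4 126.1] [275.  143.1] [281.7 202.7]
```

View pics/c3.png

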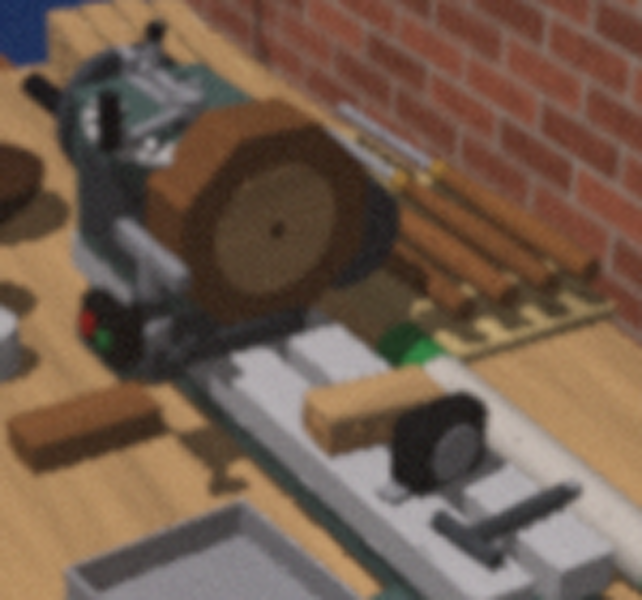

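Side crop (scale 4.28): bolt knob ball at (155,32), lever knob top at (110,92), and the block, tape and chuck key on the bed are as expected. The clamp knob is hidden in the dark area near (130,345).

```bash
python3 - <<'E'
from h import *
print('bolt ball',tri((118+340/6,90+163/6),(250+155/4.28,122+33/4.28)))
print('lev top',tri((118+596/6,90+385/6),(250+110/4.28,122+95/4.28)))
im=cv2.imread('pics/side0.png')
for z in(.1,.12,.14,.16,.18): 
    p=at('top',220+212/5,98+388/5,z); print(p,px('side',p))
cv2.imwrite('pics/c4.png',cv2.resize(im[180:225,255:315],(800,600),interpolation=cv2.INTER_CUBIC)*2)
E
```

```text
bolt ball (array([0.5706, 0.1339, 0.2853]), np.float64(0.0021))
lev top (array([0.4707, 0.012 , 0.2957]), np.float64(0.0033))
[ 0.441 -0.115  0.1  ] [283.8 215.5]
[ 0.4382 -0.1145  0.12  ] [283.  210.4]
[ 0.4354 -0.114   0.14  ] [282.1 205.2]
[ 0.4326 -0.1135  0.16  ] [281.2 200. ]
[ 0.4297 -0.113   0.18  ] [280.2 194.7]
```

View pics/c4.png

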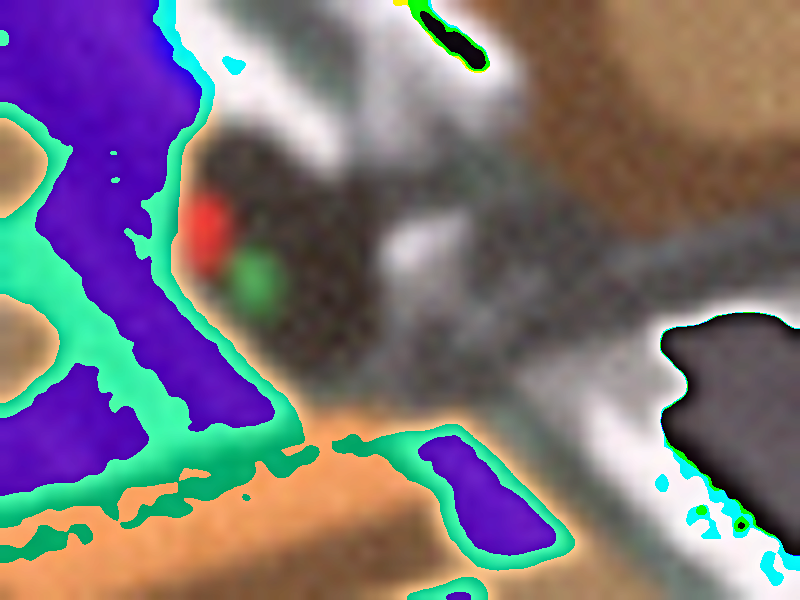

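{"api": "arm_command", "payload": {
  "targets": [
    [0.626, -1.0, 0.06, 0],
    [0.626, -1.0, 0.06, 0],
    [0.626, -1.0, 0.06, 0],
    [0.626, -1.0, 0.06, 0],
    [0.626, -1.0, 0.06, 0],
    [0.626, -1.0, 0.06, 0],
    [0.626, -1.0, 0.06, 0],
    [0.626, -1.0, 0.06, 0]
  ]
}}

```text
time: 1.43
tool_pos: [0.4465, 0.0915, 0.3823]
ee_rot: [3.141, -0.0, 3.1]
wrist_force: [0.5, 1.1, 0.0]
width: 0.0678
finger_force: 0.0
```

Switch box and clamp knob merge into one dark blob whose bottom is at about (340,390), so the knob base is near z 0.125. I'll refine it later.

{"api": "arm_command", "payload": {
  "targets": [
    [0.274, -0.6, 0, 0],
    [0.274, -0.6, 0, 0],
    [0.274, -0.6, 0, 0],
    [0.274, -0.6, 0, 0],
    [0.274, -0.6, 0, 0],
    [0.274, -0.6, 0, 0],
    [0.274, -0.6, 0, 0],
    [0.274, -0.6, 0, 0]
  ]
}}

```text
time: 2.1
tool_pos: [0.5834, -0.2089, 0.3814]
ee_rot: [3.141, -0.001, 3.099]
wrist_force: [-0.4, 0.5, -0.4]
width: 0.0676
finger_force: 0.0
```

{"api": "arm_command", "payload": {
  "targets": [
    [0, 0, -0.3, 0],
    [0, 0, -0.3, 0],
    [0, 0, -0.3, 0],
    [0, 0, -0.3, 0],
    [0, 0, -0.3, 0]
  ]
}}

```text
time: 2.52
tool_pos: [0.5793, -0.205, 0.2226]
ee_rot: [3.135, -0.016, 3.1]
wrist_force: [0.6, -0.6, -0.6]
width: 0.0678
finger_force: 0.0
```

```bash
python3 - <<'E'
from h import *
A=lambda u,v,z: at('top',118+u/6,90+v/6,z)
B=lambda u,v,z: at('top',220+u/5,98+v/5,z)
b=np.array([.5706,.1339,.2853]); s=A(355,140,.24); print('bolt sh',s,(s-b)/(b[2]-.24))
# block shadow slope not seen; shadow of clamp
print('clamp sh',B(208,305,0),B(215,285,0),[B(212,388,z) for z in(.12,.14,.16)])
print(robot.get_obs()['tool_pos'])
E
```

```text
bolt sh [0.5952 0.1349 0.24  ] [ 0.54304636  0.02207506 -1.        ]
clamp sh [ 0.5113 -0.1138  0.    ] [ 0.5251 -0.1182  0.    ] [array([ 0.4382, -0.1145,  0.12  ]), array([ 0.4354, -0.114 ,  0.14  ]), array([ 0.4326, -0.1135,  0.16  ])]
[ 0.57934633 -0.2050123   0.22258339]
```

{"api": "arm_command", "payload": {
  "targets": [
    [0, 0, -0.1, 0],
    [0, 0, -0.15, 0],
    [0, 0, -0.15, 0],
    [0, 0, -0.15, 0],
    [0, 0, -0.15, 0]
  ]
}}

```text
time: 2.93
tool_pos: [0.5847, -0.2072, 0.1612]
ee_rot: [-3.14, 0.005, 3.1]
wrist_force: [0.0, 0.2, 0.5]
width: 0.0679
finger_force: 0.0
```

{"api": "arm_command", "payload": {
  "targets": [
    [0, 0, -0.05, 0],
    [0, 0, -0.1, 0],
    [0, 0, -0.126, 0],
    [0, 0, -0.126, 0],
    [0, 0, -0.126, 0]
  ]
}}

```text
time: 3.35
tool_pos: [0.584, -0.2069, 0.0963]
ee_rot: [-3.141, 0.002, 3.1]
wrist_force: [-0.2, 0.8, 0.2]
width: 0.0677
finger_force: 0.0
```

{"api": "arm_command", "payload": {
  "targets": [
    [0, 0, 0, 0],
    [0, 0, 0, 0],
    [0, 0, 0, 0],
    [0, 0, 0, 0],
    [0, 0, 0, 0],
    [0, 0, 0, 0]
  ],
  "claw": 1
}}

```text
time: 3.85
tool_pos: [0.5837, -0.207, 0.0959]
ee_rot: [-3.14, 0.002, 3.1]
wrist_force: [0.0, -0.8, 4.6]
width: 0.0449
finger_force: 30.0
```

{"api": "arm_command", "payload": {
  "targets": [
    [0, 0, 0.07, 0],
    [0, 0, 0.15, 0],
    [0, 0, 0.2, 0],
    [-0.1, -0.02, 0.2, 0.03],
    [-0.18, -0.04, 0.2, 0.06],
    [-0.25, -0.06, 0.2, 0.082],
    [-0.326, -0.07, 0.2, 0.082],
    [-0.326, -0.07, 0.2, 0.082]
  ]
}}

```text
time: 4.52
tool_pos: [0.4136, -0.2414, 0.1933]
ee_rot: [3.14, -0.005, -3.016]
wrist_force: [0.6, -0.1, -1.4]
width: 0.0448
finger_force: 30.0
```

{"api": "arm_command", "payload": {
  "targets": [
    [0, 0, -0.08, 0],
    [0, 0, -0.16, 0],
    [0, 0, -0.24, 0],
    [0, 0, -0.3, 0],
    [0, 0, -0.33, 0],
    [0, 0, -0.34, 0],
    [0, 0, -0.34, 0],
    [0, 0, -0.34, 0]
  ]
}}

```text
time: 5.18
tool_pos: [0.4208, -0.2418, 0.0253]
ee_rot: [-3.141, 0.001, -3.011]
wrist_force: [0.3, 0.7, -0.5]
width: 0.0447
finger_force: 30.0
```

```bash
python3 - <<'E'
from h import *
o=robot.get_obs(); print(o['tool_pos'],o['width'])
im=save('top','pics/top1.png')
cv2.imwrite('pics/t1.png',cv2.resize(im[98:218,220:380,::-1],(800,600),interpolation=cv2.INTER_CUBIC))
E
```

```text
[ 0.42081878 -0.2418194   0.02532113] 0.04468249385351745
```

View pics/t1.png

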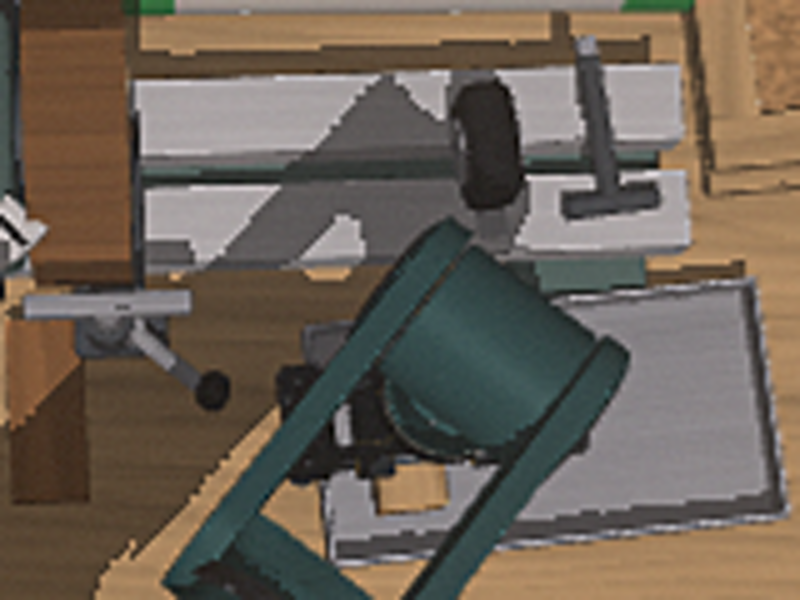

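Block is over the tray with its end visible at (415,490). Tape (487,145) and chuck key (605,130) have not moved. Lowering and releasing.

{"api": "arm_command", "payload": {
  "targets": [
    [0, 0, -0.012, 0],
    [0, 0, -0.024, 0],
    [0, 0, -0.024, 0],
    [0, 0, -0.024, 0]
  ]
}}

```text
time: 5.57
tool_pos: [0.4198, -0.2414, 0.0123]
ee_rot: [3.141, -0.0, -3.011]
wrist_force: [-1.2, -0.5, -0.9]
width: 0.0443
finger_force: 30.0
```

{"api": "arm_command", "payload": {
  "targets": [
    [0, 0, 0, 0],
    [0, 0, 0, 0],
    [0, 0, 0, 0],
    [0, 0, 0.1, 0],
    [0, 0, 0.18, 0],
    [0, 0, 0.26, 0],
    [0, 0, 0.34, 0],
    [0, 0, 0.34, 0]
  ],
  "claw": 0.37
}}

```text
time: 6.23
tool_pos: [0.4237, -0.2442, 0.1925]
ee_rot: [-3.13, 0.012, -3.011]
wrist_force: [1.2, -0.4, 0.1]
width: 0.0592
finger_force: 0.0
```

```bash
python3 - <<'E'
from h import *
B=lambda u,v,z: at('top',220+u/5,98+v/5,z)
for a in((522,145,.15),(522,145,.13),(455,145,.15),(455,145,.12),(515,90,.14),(520,200,.14)): print(a,B(*a))
print(robot.get_obs()['tool_pos'])
im=cv2.imread('pics/top1.png'); g=im[98:218,220:380].max(2)
for v in (19,23,27,31,35,39): print(v+98, [int(x) for x in g[v,86:110]])
E
```

```text
(522, 145, 0.15) [ 0.5876 -0.2998  0.15  ]
(522, 145, 0.13) [ 0.5926 -0.3031  0.13  ]
(455, 145, 0.15) [ 0.5867 -0.259   0.15  ]
(455, 145, 0.12) [ 0.5943 -0.263   0.12  ]
(515, 90, 0.14) [ 0.6246 -0.2971  0.14  ]
(520, 200, 0.14) [ 0.5557 -0.3003  0.14  ]
[ 0.42366987 -0.24419232  0.19250222]
117 [170, 169, 180, 98, 95, 52, 38, 46, 48, 49, 47, 46, 47, 49, 41, 30, 80, 170, 173, 170, 169, 168, 170, 166]
121 [83, 183, 194, 92, 44, 51, 38, 46, 45, 47, 47, 49, 46, 47, 45, 41, 28, 144, 175, 170, 168, 167, 167, 169]
125 [93, 93, 95, 89, 74, 66, 116, 49, 41, 44, 47, 45, 48, 50, 45, 47, 40, 30, 164, 178, 178, 177, 179, 179]
129 [72, 71, 65, 66, 69, 64, 76, 44, 38, 44, 48, 45, 49, 44, 44, 43, 45, 32, 76, 99, 100, 100, 101, 102]
133 [65, 65, 68, 65, 67, 60, 71, 56, 41, 35, 41, 37, 39, 45, 45, 44, 43, 41, 27, 208, 204, 198, 200, 201]
137 [89, 87, 88, 89, 91, 96, 61, 33, 35, 40, 35, 39, 36, 40, 34, 36, 28, 74, 90, 80, 173, 168, 167, 164]
```

{"api": "arm_command", "payload": {
  "targets": [
    [0, 0, 0.06, 0],
    [0.08, -0.02, 0.06, -0.02],
    [0.16, -0.04, 0.06, -0.04],
    [0.24, -0.06, 0.06, -0.04],
    [0.3, -0.08, 0.06, -0.04],
    [0.333, -0.08, 0.06, -0.04],
    [0.333, -0.08, 0.06, -0.04],
    [0.333, -0.08, 0.06, -0.04]
  ],
  "claw": 0.27
}}

```text
time: 6.9
tool_pos: [0.5866, -0.2813, 0.2113]
ee_rot: [3.141, -0.002, -3.095]
wrist_force: [-0.2, -0.6, 0.5]
width: 0.0687
finger_force: 0.0
```

```bash
python3 - <<'E'
from h import *
print(robot.get_obs()['tool_pos'],robot.get_obs()['width'])
im=save('top','pics/top2.png')
cv2.imwrite('pics/t2.png',cv2.resize(im[98:218,220:380,::-1],(800,600),interpolation=cv2.INTER_CUBIC))
g=im.max(2); print([int(x) for x in g[170:205:3,295]])
E
```

```text
[ 0.58663272 -0.28134452  0.21132131] 0.06866501691673757
[77, 78, 74, 77, 74, 74, 75, 73, 73, 71, 70, 68]
```

View pics/t2.png

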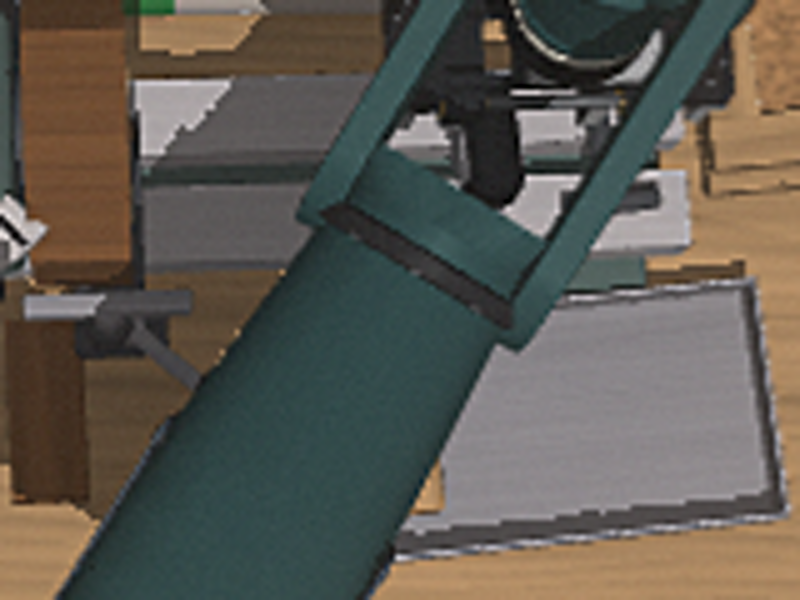

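Tape still at (495,170) under the hand, tray unmoved (corner 752,282). Descend and grip.

{"api": "arm_command", "payload": {
  "targets": [
    [0, 0, -0.05, 0],
    [0, 0, -0.1, 0],
    [0, 0, -0.15, 0],
    [0, 0, -0.2, 0],
    [0, 0, -0.222, 0],
    [0, 0, -0.222, 0]
  ]
}}

```text
time: 7.45
tool_pos: [0.5836, -0.2804, 0.0984]
ee_rot: [3.138, -0.005, -3.096]
wrist_force: [-0.7, 0.4, 0.7]
width: 0.0685
finger_force: 0.0
```

{"api": "arm_command", "payload": {
  "targets": [
    [0, 0, 0, 0],
    [0, 0, 0, 0],
    [0, 0, 0, 0],
    [0, 0, 0, 0],
    [0, 0, 0, 0],
    [0, 0, 0, 0]
  ],
  "claw": 1
}}

```text
time: 7.95
tool_pos: [0.5873, -0.2825, 0.1033]
ee_rot: [-3.139, 0.003, -3.095]
wrist_force: [-0.6, -1.1, 3.3]
width: 0.0393
finger_force: 28.6
```

{"api": "arm_command", "payload": {
  "targets": [
    [0, 0, 0.05, 0],
    [0, 0, 0.1, 0],
    [0, 0, 0.14, 0],
    [-0.06, -0.02, 0.14, 0.02],
    [-0.12, -0.04, 0.14, 0.04],
    [-0.19, -0.06, 0.14, 0.04],
    [-0.25, -0.08, 0.14, 0.04],
    [-0.31, -0.091, 0.14, 0.04]
  ]
}}

```text
time: 8.62
tool_pos: [0.4296, -0.3271, 0.1703]
ee_rot: [3.14, -0.002, -3.012]
wrist_force: [-0.5, -0.8, -3.3]
width: 0.0387
finger_force: 28.9
```

{"api": "arm_command", "payload": {
  "targets": [
    [0, 0, 0, 0],
    [0, 0, -0.06, 0],
    [0, 0, -0.12, 0],
    [0, 0, -0.18, 0],
    [0, 0, -0.24, 0],
    [0, 0, -0.27, 0],
    [0, 0, -0.29, 0],
    [0, 0, -0.29, 0]
  ]
}}

```text
time: 9.28
tool_pos: [0.4301, -0.3251, 0.0231]
ee_rot: [3.136, -0.004, -3.011]
wrist_force: [0.7, 0.1, -3.0]
width: 0.0387
finger_force: 28.9
```

{"api": "arm_command", "payload": {
  "targets": [
    [0, 0, 0, 0],
    [0, 0, 0, 0]
  ]
}}

```text
time: 9.45
tool_pos: [0.4327, -0.3278, 0.0281]
ee_rot: [-3.139, 0.002, -3.011]
wrist_force: [0.6, -0.2, -2.0]
width: 0.0387
finger_force: 28.9
```

{"api": "arm_command", "payload": {
  "targets": [
    [0, 0, -0.01, 0],
    [0, 0, -0.022, 0],
    [0, 0, -0.022, 0],
    [0, 0, -0.022, 0],
    [0, 0, -0.022, 0]
  ]
}}

```text
time: 9.87
tool_pos: [0.4325, -0.3283, 0.0167]
ee_rot: [-3.138, 0.002, -3.012]
wrist_force: [0.5, -2.0, 2.1]
width: 0.0386
finger_force: 29.3
```

{"api": "arm_command", "payload": {
  "targets": [
    [0, 0, 0, 0],
    [0, 0, 0, 0],
    [0, 0, 0, 0],
    [0, 0, 0, 0],
    [0, 0, 0.06, 0],
    [0, 0, 0.12, 0],
    [0, 0, 0.2, 0],
    [0, 0, 0.28, 0]
  ],
  "claw": 0.43
}}

```text
time: 10.53
tool_pos: [0.4306, -0.3259, 0.1556]
ee_rot: [3.139, -0.002, -3.011]
wrist_force: [0.7, -0.9, 0.1]
width: 0.0536
finger_force: 0.0
```

{"api": "arm_command", "payload": {
  "targets": [
    [0, 0, 0.04, 0],
    [0, 0.0, 0.04, 0],
    [0, 0, 0.04, 0]
  ]
}}

```text
time: 10.78
tool_pos: [0.432, -0.3273, 0.1766]
ee_rot: [-3.14, 0.002, -3.011]
wrist_force: [-0.3, -0.2, -0.1]
width: 0.0535
finger_force: 0.0
```

```bash
python3 - <<'E'
from h import *
print(robot.get_obs()['tool_pos'],robot.get_obs()['width'])
im=save('top','pics/top3.png')
cv2.imwrite('pics/t3.png',cv2.resize(im[98:218,220:380,::-1],(800,600),interpolation=cv2.INTER_CUBIC))
E
```

```text
[ 0.43202174 -0.32727892  0.17662639] 0.053471266274087235
```

View pics/t3.png

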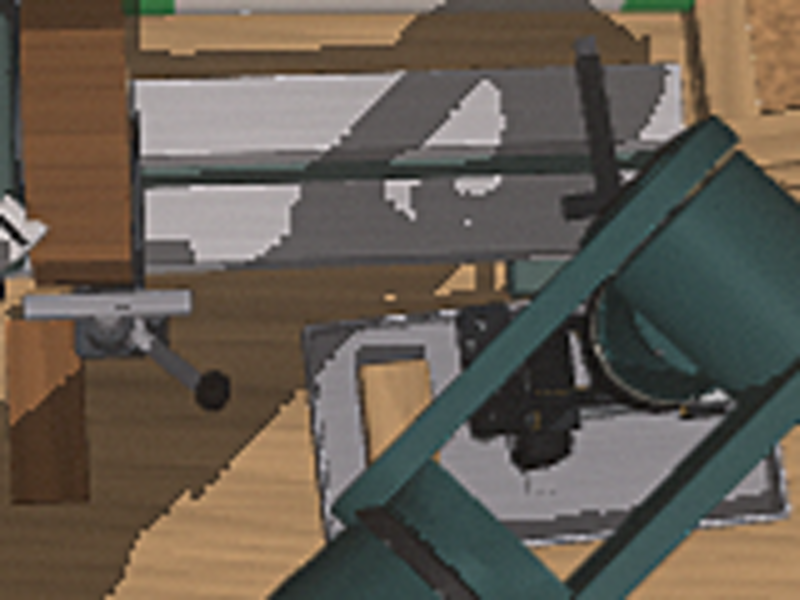

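Block (395,400) and tape (540,440) sit in the tray. Chuck key unmoved: tip (588,42), bar (575,205). Go to it.

{"api": "arm_command", "payload": {
  "targets": [
    [0.06, -0.01, 0, 0],
    [0.13, -0.03, 0, 0],
    [0.2, -0.04, 0, 0],
    [0.27, -0.05, 0, 0],
    [0.335, -0.063, 0, 0],
    [0.335, -0.063, 0, 0],
    [0.335, -0.063, 0, 0],
    [0.335, -0.063, 0, 0]
  ]
}}

```text
time: 11.5
tool_pos: [0.5977, -0.3578, 0.1726]
ee_rot: [3.138, -0.004, -3.011]
wrist_force: [-0.6, 0.5, 1.1]
width: 0.0537
finger_force: 0.0
```

{"api": "arm_command", "payload": {
  "targets": [
    [0, 0, -0.05, 0],
    [0, 0, -0.1, 0],
    [0, 0, -0.14, 0],
    [0, 0, -0.164, 0],
    [0, 0, -0.164, 0],
    [0, 0, -0.164, 0]
  ]
}}

```text
time: 12.0
tool_pos: [0.5979, -0.3584, 0.0939]
ee_rot: [3.141, -0.0, -3.012]
wrist_force: [0.4, -0.0, 0.3]
width: 0.0536
finger_force: 0.0
```

{"api": "arm_command", "payload": {
  "targets": [
    [0, 0, 0, 0],
    [0, 0, 0, 0],
    [0, 0, 0, 0],
    [0, 0, 0, 0],
    [0, 0, 0, 0],
    [0, 0, 0, 0]
  ],
  "claw": 1
}}

```text
time: 12.5
tool_pos: [0.5992, -0.3586, 0.0938]
ee_rot: [-3.141, 0.0, -3.011]
wrist_force: [-0.4, 0.2, 0.2]
width: 0.0174
finger_force: 0.0
```

{"api": "arm_command", "payload": {
  "targets": [
    [0, 0, 0, 0],
    [0, 0, 0, 0],
    [0, 0, 0, 0]
  ]
}}

```text
time: 12.75
tool_pos: [0.599, -0.3585, 0.0933]
ee_rot: [3.141, -0.0, -3.011]
wrist_force: [-0.9, -0.1, -0.8]
width: 0.0006
finger_force: 0.0
```

Grip missed. Lifting and looking.

{"api": "arm_command", "payload": {
  "targets": [
    [0, 0, 0.08, 0],
    [0, 0, 0.16, 0],
    [-0.08, 0.08, 0.24, 0],
    [-0.16, 0.16, 0.3, 0],
    [-0.24, 0.24, 0.3, 0],
    [-0.3, 0.32, 0.3, 0],
    [-0.36, 0.4, 0.3, 0],
    [-0.36, 0.4, 0.3, 0]
  ],
  "claw": 0.43
}}

```text
time: 13.42
tool_pos: [0.4396, -0.184, 0.2413]
ee_rot: [-3.141, 0.001, -3.012]
wrist_force: [0.1, 0.6, 0.5]
width: 0.0501
finger_force: 0.0
```

```bash
python3 - <<'E'
from h import *
print(robot.get_obs()['tool_pos'],robot.get_obs()['width'])
im=save('top','pics/top4.png')
cv2.imwrite('pics/t4.png',cv2.resize(im[98:218,220:380,::-1],(800,600),interpolation=cv2.INTER_CUBIC))
E
```

```text
[ 0.43958539 -0.18396942  0.24125304] 0.050115479165673084
```

View pics/t4.png

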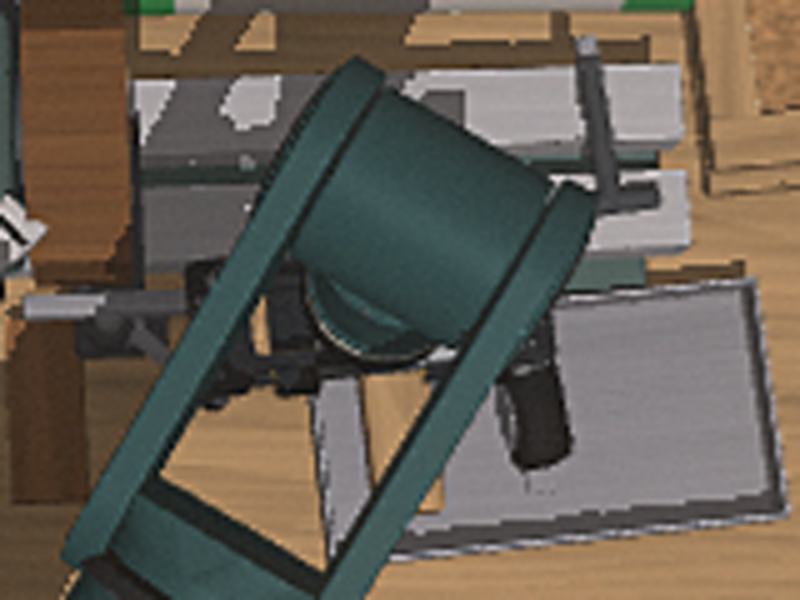

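```bash
python3 - <<'E'
from h import *
for p in([.599,-.3585,.106],[.599,-.3585,.094]): print((px('top',p)-[220,98])*5)
a,b=[cv2.imread(f'pics/{n}.png') for n in('top0','top4')]
for v in (112,118,124,128): print(v,[int(x) for x in a[v,330:350].max(1)],[int(x) for x in b[v,330:350].max(1)])
im=save('side','pics/side1.png'); cv2.imwrite('pics/s1.png',cv2.resize(im[180:300,300:440,::-1],(700,600),interpolation=cv2.INTER_CUBIC))
print(px('side',[.599,-.3585,.1]))
E
```

```text
[604.  146.5]
[600. 151.]
112 [161, 159, 161, 163, 172, 78, 51, 63, 64, 55, 80, 150, 157, 153, 155, 154, 152, 151, 153, 153] [178, 182, 180, 180, 191, 85, 56, 71, 77, 60, 90, 169, 173, 170, 173, 171, 168, 170, 171, 171]
118 [152, 154, 154, 155, 161, 94, 51, 55, 63, 67, 59, 79, 153, 157, 154, 155, 155, 154, 154, 150] [171, 169, 171, 172, 178, 105, 56, 60, 70, 71, 62, 88, 168, 176, 172, 171, 172, 172, 172, 168]
124 [152, 152, 152, 154, 156, 161, 171, 75, 54, 67, 65, 53, 84, 155, 159, 156, 154, 154, 157, 154] [171, 168, 172, 169, 173, 176, 188, 86, 59, 69, 73, 61, 93, 173, 177, 171, 171, 172, 172, 174]
128 [103, 99, 97, 97, 99, 102, 70, 67, 57, 62, 68, 64, 54, 92, 93, 91, 91, 90, 88, 90] [115, 106, 106, 107, 107, 111, 78, 73, 59, 68, 75, 71, 58, 98, 106, 104, 101, 97, 98, 100]
[367.1 243.1]
```

View pics/s1.png

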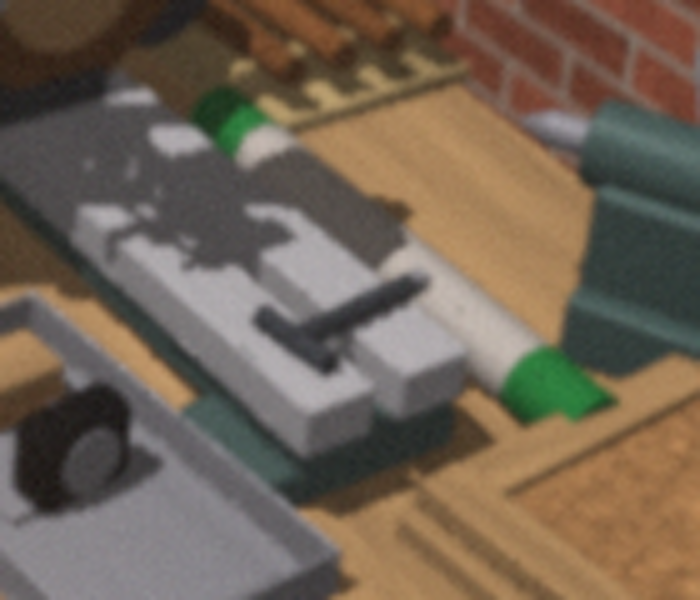

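Side crop shows the key resting at (340,310) on the bed, tip (425,280), bar ends (262,320) and (330,360), tape and block in the tray. Triangulating its height.

```bash
python3 - <<'E'
from h import *
T=lambda u,v:(220+u/5,98+v/5); S=lambda u,v:(300+u/5,180+v/5)
for t,s in(((588,40),(424,280)),((566,207),(265,322)),((656,196),(328,360)),((608,198),(303,337))): print(tri(T(*t),S(*s)))
print('bed corner',tri(T(690,250),S(305,455)),tri(T(686,67),S(468,350)))
a,b=[cv2.imread(f'pics/{n}.png').astype(int) for n in('side0','side1')]
p=px('side',robot.get_obs()['tool_pos']); print(robot.get_obs()['tool_pos'],p)
u,v=p.astype(int)
for r in range(v-14,v+8): print(r,b[r,u-16:u+17].max(1))
E
```

```text
(array([ 0.6701, -0.3501,  0.0981]), np.float64(0.0004))
(array([ 0.5631, -0.3373,  0.0928]), np.float64(0.0011))
(array([ 0.5698, -0.3927,  0.1002]), np.float64(0.0013))
(array([ 0.5702, -0.3639,  0.0967]), np.float64(0.0045))
bed corner (array([ 0.5414, -0.4218,  0.0623]), np.float64(0.0033)) (array([ 0.6558, -0.4137,  0.0927]), np.float64(0.0013))
[ 0.4380709  -0.18146588  0.24252518] [292.4 186.4]
172 [ 52  56  65  69  64  68  71  55  33  26  27  36  59  65  61  48  55  74
 100 106  95  84  73  76  79  72  76  78  81  76  78  79  80]
173 [ 63  81 100 104  93  82  74  58  35  25  27  33  55  58  55  53  57  76
  95 110  97  82  79  81  79  75  77  78  80  80  80  82  84]
174 [ 67  92 121 128 121 107  83  59  35  31  30  36  51  61  53  47  55  74
  97 104  95  80  82  79  80  78  80  82  81  83  84  81  81]
175 [ 61  87 109 129 133 129 106  75  47  38  40  44  60  58  52  48  55  75
 102 104  93  84  80  84  84  83  80  82  82  82  81  82  83]
176 [ 66  87  99 116 134 136 121 100  78  64  62  67  69  61  53  48  56  73
  98 103  93  83  81  80  85  83  83  81  81  85  82  82  84]

[... 1497 characters left out ...]
2  65  59
  61  56  57  52  52  50  53  54  55  56  68  73  77  80  84]
189 [107 115 118 112  85  58  53  60  64  69  62  50  46  49  57  58  58  56
  64  56  55  51  52  54  56  55  52  52  58  66  71  76  75]
190 [ 84 106 117 113  82  56  53  59  64  64  57  49  45  44  50  53  53  56
  56  53  53  49  53  53  51  53  53  53  54  57  59  65  65]
191 [ 55  84 109 104  83  50  42  45  52  52  46  46  37  43  48  47  45  47
  49  50  53  51  57  54  53  51  54  51  50  54  54  56  54]
192 [38 54 79 84 70 42 32 42 38 41 38 41 38 43 43 47 47 43 43 47 52 50 56 52
 56 52 52 51 50 55 54 55 54]
193 [34 37 45 50 40 33 34 36 40 39 38 37 42 42 46 50 46 42 47 46 49 53 56 53
 52 55 55 58 48 55 53 53 54]
```

{"api": "arm_command", "payload": {
  "targets": [
    [0.06, -0.06, 0, 0],
    [0.12, -0.13, 0, 0],
    [0.18, -0.2, 0, 0],
    [0.24, -0.27, 0, 0],
    [0.3, -0.34, 0, 0],
    [0.36, -0.4, 0, 0],
    [0.36, -0.4, 0, 0],
    [0.36, -0.4, 0, 0]
  ],
  "claw": 0.45
}}

```text
time: 14.18
tool_pos: [0.6225, -0.3888, 0.2347]
ee_rot: [3.138, -0.004, -3.014]
wrist_force: [0.4, -0.3, -1.0]
width: 0.0522
finger_force: 0.0
```

{"api": "arm_command", "payload": {
  "targets": [
    [0, 0, 0, 0],
    [0, 0, 0, 0]
  ]
}}

```text
time: 14.35
tool_pos: [0.6207, -0.3847, 0.2409]
ee_rot: [3.141, -0.0, -3.011]
wrist_force: [-1.4, -0.3, 0.4]
width: 0.0519
finger_force: 0.0
```

{"api": "arm_command", "payload": {
  "targets": [
    [-0.042, 0.051, 0, 0],
    [-0.042, 0.051, -0.06, 0],
    [-0.042, 0.051, -0.13, 0],
    [-0.042, 0.051, -0.2, 0],
    [-0.042, 0.051, -0.26, 0],
    [-0.042, 0.051, -0.29, 0],
    [-0.042, 0.051, -0.29, 0],
    [-0.042, 0.051, -0.29, 0]
  ]
}}

```text
time: 15.02
tool_pos: [0.5992, -0.3584, 0.0969]
ee_rot: [3.142, 0.0, -3.011]
wrist_force: [-0.4, 0.3, 1.2]
width: 0.0517
finger_force: 0.0
```

{"api": "arm_command", "payload": {
  "targets": [
    [0, 0, 0, 0],
    [0, 0, -0.006, 0],
    [0, 0, -0.01, 0],
    [0, 0, -0.01, 0],
    [0, 0, -0.01, 0]
  ],
  "claw": 0.7
}}

```text
time: 15.43
tool_pos: [0.6001, -0.3598, 0.0913]
ee_rot: [-3.141, 0.001, -3.012]
wrist_force: [-0.2, -0.7, -0.4]
width: 0.0286
finger_force: 0.0
```

```bash
python3 - <<'E'
from h import *
o=robot.get_obs(); print(o['tool_pos'],o['width'],o['wrist_force'])
im=save('side','pics/side2.png'); b=save('top','pics/top5.png')
x=cv2.resize(im[190:270,330:410,::-1],(400,400),interpolation=cv2.INTER_CUBIC); y=cv2.resize(b[98:178,300:380,::-1],(400,400),interpolation=cv2.INTER_CUBIC)
cv2.imwrite('pics/s2.png',np.hstack([x,y])); print((px('side',o['tool_pos'])-[330,190])*5)
E
```

```text
[ 0.60012116 -0.35984001  0.0912747 ] 0.028647920854215025 [-0.21805281 -0.66261889 -0.43770568]
[187. 278.]
```

View pics/s2.png

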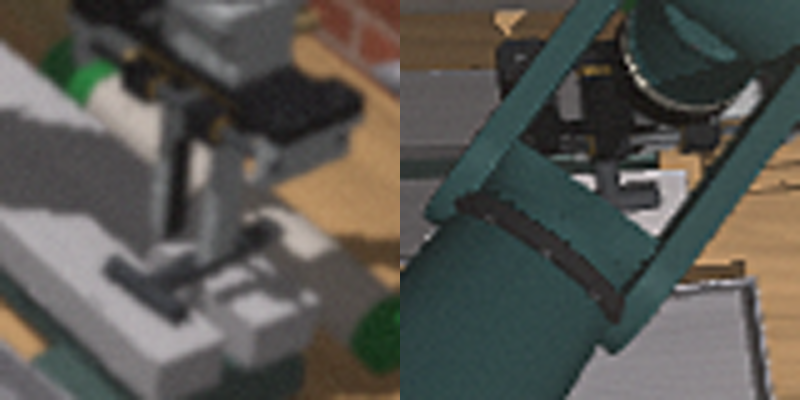

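Fingers straddle the shaft correctly: near finger (215,250), far finger (170,230). Closing.

{"api": "arm_command", "payload": {
  "targets": [
    [0, 0, 0, 0],
    [0, 0, 0, 0],
    [0, 0, 0, 0],
    [0, 0, 0, 0],
    [0, 0, 0, 0],
    [0, 0, 0, 0]
  ],
  "claw": 1
}}

```text
time: 16.03
tool_pos: [0.6, -0.3597, 0.0907]
ee_rot: [3.142, 0.0, -3.011]
wrist_force: [0.6, -1.5, 0.1]
width: 0.0003
finger_force: 0.0
```

```bash
python3 - <<'E'
from h import *
o=robot.get_obs(); print(o['tool_pos'],o['width'],o['wrist_force'],o['finger_force'])
im=save('side','pics/side3.png'); b=save('top','pics/top6.png')
for n,x,y,(r,c) in(('side',cv2.imread('pics/side2.png'),im,((220,262),(340,400))),('top',cv2.imread('pics/top5.png'),b,((120,150),(325,360)))):
    d=np.abs(x[:,:,::-1].astype(int)-y).max(2)>25; ys,xs=np.nonzero(d); print(n,d.sum(),xs.min(),xs.max(),ys.min(),ys.max(), d[r[0]:r[1],c[0]:c[1]].sum())
x=cv2.resize(im[205:265,335:395,::-1],(600,600),interpolation=cv2.INTER_CUBIC); cv2.imwrite('pics/s3.png',x)
E
```

```text
[ 0.59997379 -0.3596907   0.09071809] 0.0003333354373291111 [ 0.61560966 -1.46835882  0.1375645 ] 0.0
side 498 354 390 177 250 324
top 165 172 402 53 321 79
```

View pics/s3.png

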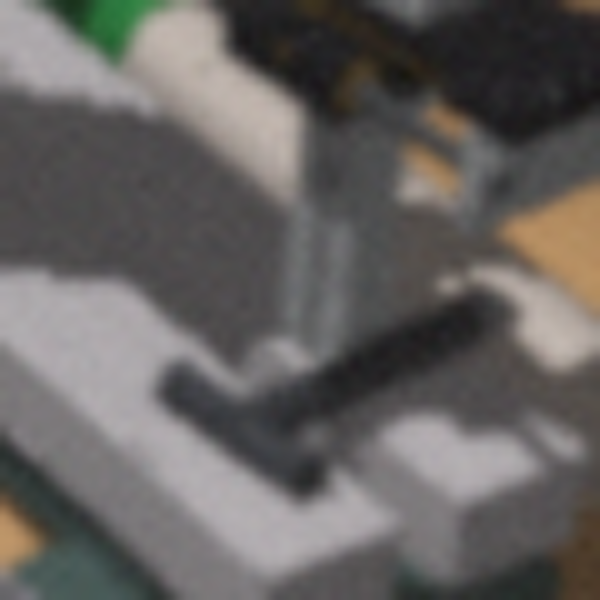

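The closed fingertips appear at about (320,355), above the shaft, while the reading projects to (324,406). So the physical tips sit roughly 15 mm higher than the TCP reading. The key is untouched. Open and go lower with a force check.

{"api": "arm_command", "payload": {
  "targets": [
    [0, 0, 0.02, 0],
    [0, 0, 0.02, 0],
    [0, 0, 0.02, 0],
    [0, 0, 0.02, 0],
    [0, 0, 0.02, 0],
    [0, 0, 0.0, 0],
    [0, 0, -0.008, 0],
    [0, 0, -0.008, 0]
  ],
  "claw": 0.5
}}

```text
time: 16.8
tool_pos: [0.5987, -0.3588, 0.0839]
ee_rot: [3.138, -0.003, -3.011]
wrist_force: [-0.9, -0.4, -0.5]
width: 0.0465
finger_force: 0.0
```

{"api": "arm_command", "payload": {
  "targets": [
    [0, 0, -0.004, 0],
    [0, 0, -0.008, 0],
    [0, 0, -0.008, 0]
  ]
}}

```text
time: 17.05
tool_pos: [0.5998, -0.3595, 0.0821]
ee_rot: [3.141, -0.001, -3.011]
wrist_force: [0.7, 0.4, 0.5]
width: 0.0472
finger_force: 0.0
```

No contact below the bed's nominal height, so the bias is confirmed. A little lower, then close.

{"api": "arm_command", "payload": {
  "targets": [
    [0, 0, -0.004, 0],
    [0, 0, -0.008, 0],
    [0, 0, -0.008, 0]
  ]
}}

```text
time: 17.3
tool_pos: [0.5998, -0.3596, 0.0783]
ee_rot: [3.141, -0.0, -3.011]
wrist_force: [0.7, 0.0, -0.4]
width: 0.047
finger_force: 0.0
```

{"api": "arm_command", "payload": {
  "targets": [
    [0, 0, 0, 0],
    [0, 0, 0, 0],
    [0, 0, 0, 0],
    [0, 0, 0, 0],
    [0, 0, 0, 0],
    [0, 0, 0, 0],
    [0, 0, 0, 0]
  ],
  "claw": 1
}}

```text
time: 17.88
tool_pos: [0.6, -0.3595, 0.0787]
ee_rot: [3.141, 0.0, -3.011]
wrist_force: [-0.2, 0.9, -0.5]
width: 0.0104
finger_force: 23.5
```

{"api": "arm_command", "payload": {
  "targets": [
    [0, 0, 0, 0],
    [0, 0, 0, 0],
    [0, 0, 0, 0],
    [0, 0, 0, 0],
    [0, 0, -0.006, 0],
    [0, 0, -0.012, 0],
    [0, 0, -0.012, 0]
  ],
  "claw": 0.55
}}

```text
time: 18.47
tool_pos: [0.5994, -0.3594, 0.0715]
ee_rot: [3.14, -0.001, -3.011]
wrist_force: [-0.0, -0.1, -0.2]
width: 0.042
finger_force: 0.0
```

{"api": "arm_command", "payload": {
  "targets": [
    [0, 0, -0.004, 0],
    [0, 0, -0.008, 0],
    [0, 0, -0.008, 0]
  ]
}}

```text
time: 18.72
tool_pos: [0.5997, -0.3595, 0.068]
ee_rot: [3.141, -0.001, -3.011]
wrist_force: [0.3, 0.2, 0.7]
width: 0.0422
finger_force: 0.0
```

{"api": "arm_command", "payload": {
  "targets": [
    [0, 0, 0, 0],
    [0, 0, 0, 0],
    [0, 0, 0, 0],
    [0, 0, 0, 0],
    [0, 0, 0, 0],
    [0, 0, 0, 0],
    [0, 0, 0, 0]
  ],
  "claw": 1
}}

```text
time: 19.3
tool_pos: [0.6, -0.3597, 0.0689]
ee_rot: [-3.142, 0.0, -3.011]
wrist_force: [0.9, -0.7, 0.1]
width: 0.015
finger_force: 30.0
```

Gripped (15 mm, 30 N) with a reading of 0.069, so the key's underside is about 0.021 above the reading. Carry it to the tray.

{"api": "arm_command", "payload": {
  "targets": [
    [0, 0, 0.05, 0],
    [0, 0, 0.1, 0],
    [-0.05, -0.01, 0.1, 0],
    [-0.11, -0.03, 0.1, 0],
    [-0.17, -0.05, 0.1, 0],
    [-0.23, -0.08, 0.1, 0],
    [-0.29, -0.1, 0.1, 0],
    [-0.34, -0.119, 0.1, 0]
  ]
}}

```text
time: 19.97
tool_pos: [0.4279, -0.419, 0.118]
ee_rot: [3.141, -0.002, -3.014]
wrist_force: [0.6, -0.4, -1.4]
width: 0.0151
finger_force: 30.0
```

{"api": "arm_command", "payload": {
  "targets": [
    [0, 0, 0, 0],
    [0, 0, -0.05, 0],
    [0, 0, -0.1, 0],
    [0, 0, -0.15, 0],
    [0, 0, -0.19, 0],
    [0, 0, -0.19, 0],
    [0, 0, -0.19, 0]
  ]
}}

```text
time: 20.55
tool_pos: [0.4299, -0.4174, 0.022]
ee_rot: [3.138, -0.003, -3.012]
wrist_force: [0.4, -0.2, -1.6]
width: 0.0147
finger_force: 29.9
```

```bash
python3 - <<'E'
from h import *
o=robot.get_obs(); print(o['tool_pos'],o['width'],o['wrist_force'],o['finger_force'],o['joint_positions'].round(4))
save('side','pics/side4.png'); save('top','pics/top7.png')
E
```

```text
[ 0.42988432 -0.41742821  0.02195948] 0.01470617196468017 [ 0.40204622 -0.19810401 -1.60108582] 29.948163628578186 [-8.6510e-01  2.8000e-01  1.4690e+00 -3.0000e-04  1.3968e+00 -2.5656e+00]
```

{"api": "arm_command", "payload": {
  "targets": [
    [0, 0, -0.02, 0],
    [0, 0, -0.04, 0],
    [0, 0, -0.055, 0],
    [0, 0, -0.055, 0],
    [0, 0, -0.055, 0]
  ]
}}

```text
time: 21.07
tool_pos: [0.4298, -0.4181, -0.0049]
ee_rot: [3.14, -0.002, -3.013]
wrist_force: [0.6, 0.6, -1.4]
width: 0.0151
finger_force: 29.9
```

{"api": "arm_command", "payload": {
  "targets": [
    [0, 0, -0.006, 0],
    [0, 0, -0.01, 0],
    [0, 0, -0.01, 0],
    [0, 0, -0.01, 0]
  ]
}}

```text
time: 21.4
tool_pos: [0.4304, -0.4188, -0.0087]
ee_rot: [-3.141, -0.0, -3.012]
wrist_force: [-0.1, -0.2, -1.1]
width: 0.015
finger_force: 29.9
```

{"api": "arm_command", "payload": {
  "targets": [
    [0, 0, -0.004, 0],
    [0, 0, -0.008, 0],
    [0, 0, -0.008, 0],
    [0, 0, -0.008, 0]
  ]
}}

```text
time: 21.73
tool_pos: [0.4303, -0.4186, -0.013]
ee_rot: [3.141, -0.001, -3.013]
wrist_force: [-0.3, 0.2, -3.4]
width: 0.0151
finger_force: 29.9
```

{"api": "arm_command", "payload": {
  "targets": [
    [0, 0, -0.003, 0],
    [0, 0, -0.005, 0],
    [0, 0, -0.005, 0],
    [0, 0, -0.005, 0]
  ]
}}

```text
time: 22.07
tool_pos: [0.4303, -0.4187, -0.0154]
ee_rot: [-3.142, -0.001, -3.013]
wrist_force: [0.2, 0.5, -1.9]
width: 0.015
finger_force: 29.9
```

{"api": "arm_command", "payload": {
  "targets": [
    [0, 0, 0, 0],
    [0, 0, 0, 0],
    [0, 0, 0, 0],
    [0, 0, 0, 0],
    [0, 0, 0.06, 0],
    [0, 0, 0.14, 0],
    [0, 0, 0.22, 0],
    [0, 0, 0.3, 0]
  ],
  "claw": 0.6
}}

```text
time: 22.73
tool_pos: [0.4301, -0.4185, 0.1364]
ee_rot: [3.141, -0.001, -3.012]
wrist_force: [0.7, -0.6, -0.2]
width: 0.0375
finger_force: 0.0
```

{"api": "arm_command", "payload": {
  "targets": [
    [-0.06, 0.06, 0.06, 0],
    [-0.12, 0.12, 0.12, 0],
    [-0.18, 0.2, 0.16, -0.05],
    [-0.24, 0.28, 0.16, -0.1],
    [-0.24, 0.36, 0.16, -0.15],
    [-0.24, 0.44, 0.16, -0.2],
    [-0.24, 0.5, 0.16, -0.25],
    [-0.24, 0.5, 0.16, -0.3]
  ]
}}

```text
time: 23.4
tool_pos: [0.3096, -0.1655, 0.216]
ee_rot: [3.141, 0.002, 2.639]
wrist_force: [0.1, 0.4, -0.2]
width: 0.0374
finger_force: 0.0
```

```bash
python3 - <<'E'
from h import *
o=robot.get_obs(); print(o['tool_pos'],o['ee_rot'],o['joint_positions'].round(3))
im=save('side','pics/side5.png'); b=save('top','pics/top8.png')
E
```

```text
[ 0.30957672 -0.16550901  0.21599244] [3.14080689e+00 2.38521345e-03 2.63884350e+00] [-6.540e-01 -3.740e-01  1.707e+00  1.000e-03  1.806e+00 -1.722e+00]
```

Tray loaded. Next the clamp lever: knob about (0.434, -0.114), pin (0.4726, -0.0554), angle about 0.63, target knob (0.476, -0.125).

{"api": "arm_command", "payload": {
  "targets": [
    [0, 0, 0, -0.06],
    [0, 0, 0, -0.12],
    [0, 0, 0, -0.18],
    [0, 0, 0, -0.24],
    [0, 0, 0, -0.3],
    [0, 0, 0, -0.36],
    [0, 0, 0, -0.42],
    [0, 0, 0, -0.48]
  ],
  "claw": 0.52
}}

```text
time: 24.17
tool_pos: [0.3105, -0.1701, 0.2147]
ee_rot: [-3.141, 0.0, 1.637]
wrist_force: [-0.7, -0.1, -0.2]
width: 0.0451
finger_force: 0.0
```

{"api": "arm_command", "payload": {
  "targets": [
    [0, 0, 0, 0],
    [0, 0, 0, 0]
  ]
}}

```text
time: 24.33
tool_pos: [0.3105, -0.1696, 0.2146]
ee_rot: [-3.141, -0.0, 1.646]
wrist_force: [0.5, 0.3, 0.7]
width: 0.0449
finger_force: 0.0
```

```bash
python3 - <<'E'
from h import *
o=robot.get_obs(); print(o['tool_pos'],o['ee_rot'],o['joint_positions'].round(3))
b=save('top','pics/top9.png'); a=cv2.imread('pics/top0.png')[:,:,::-1]
g=b.max(2)
# tray dark map (orig px 280..380,150..215)
for v in range(154,214,3): print(v,''.join('#' if x<75 else ('+' if x<110 else '.') for x in g[v,280:380]))
print('knob area'); 
for v in range(168,184): print(v,''.join('#' if x<60 else '.' for x in g[v,240:280]))
E
```

```text
[ 0.31047754 -0.16964943  0.21464316] [-3.14100764e+00 -3.08183611e-04  1.64589226e+00] [-0.661 -0.365  1.703 -0.     1.804 -0.736]
154 ++++++++++#..............................##++++++++++++++++++++++++++++++++#+#++..........+.........
157 +++++++++++........+++++++++++++++++++++++##########++........++++++++++++++............+##.........
160 ++++++++++++++++++++###++.........+++#+++++++++++.......................................+##.........
163 ++++#######+++++++++++.....................+####....................+....................+##........
166 ####+######............................++#++++#+#...................#++##................+##........
169 +##+++####.######+#######..............+#+#########.................#####+................+#+.......
172 +##+#++#...#..........................+#############.................#####................+##.......
175 +##########++.............+............++############................#####+................+#.......
178 ##################.....................+#+###########.................####+................+##......
181 ##################.
[... 1161 characters left out ...]
.........................
169 #.......................................
170 ............#...........................
171 ........................................
172 ........................................
173 ....................######..............
174 ....................######..............
175 ...................#######..............
176 ...................#######..............
177 ...................#######..............
178 ...................######.......########
179 ....................#####.......########
180 ...............................#########
181 ...............................#########
182 ...............................########.
183 ...............................#######..
```

Key, tape and block all show in the tray, and the clamp knob is at (262,176) as before. Approaching it.

{"api": "arm_command", "payload": {
  "targets": [
    [0.07, 0.03, 0, 0],
    [0.13, 0.06, 0, 0],
    [0.19, 0.09, 0, 0],
    [0.247, 0.111, 0, 0],
    [0.247, 0.111, 0, 0],
    [0.247, 0.111, 0, 0],
    [0.247, 0.111, 0, 0]
  ]
}}

```text
time: 24.97
tool_pos: [0.4335, -0.1136, 0.2145]
ee_rot: [-3.14, -0.0, 1.644]
wrist_force: [-0.2, 0.2, 0.6]
width: 0.0449
finger_force: 0.0
```

{"api": "arm_command", "payload": {
  "targets": [
    [0, 0, -0.05, 0],
    [0, 0, -0.1, 0],
    [0, 0, -0.14, 0],
    [0, 0, -0.16, 0],
    [0, 0, -0.16, 0],
    [0, 0, -0.16, 0]
  ]
}}

```text
time: 25.47
tool_pos: [0.4335, -0.1138, 0.1353]
ee_rot: [3.141, -0.0, 1.642]
wrist_force: [0.2, -0.7, 0.3]
width: 0.0451
finger_force: 0.0
```

Continue down to about 0.112 and close.

{"api": "arm_command", "payload": {
  "targets": [
    [0, 0, -0.02, 0],
    [0, 0, -0.04, 0],
    [0, 0, -0.046, 0],
    [0, 0, -0.046, 0],
    [0, 0, -0.046, 0]
  ]
}}

```text
time: 25.88
tool_pos: [0.4338, -0.1132, 0.1115]
ee_rot: [-3.141, -0.001, 1.643]
wrist_force: [0.8, 0.6, 0.3]
width: 0.0454
finger_force: 0.0
```

{"api": "arm_command", "payload": {
  "targets": [
    [0, 0, 0, 0],
    [0, 0, 0, 0],
    [0, 0, 0, 0],
    [0, 0, 0, 0],
    [0, 0, 0, 0],
    [0, 0, 0, 0]
  ],
  "claw": 1
}}

```text
time: 26.38
tool_pos: [0.434, -0.1141, 0.1121]
ee_rot: [3.141, 0.001, 1.641]
wrist_force: [-1.8, -1.9, 0.3]
width: 0.0233
finger_force: 27.5
```

{"api": "arm_command", "payload": {
  "targets": [
    [0.01, -0.006, 0, 0],
    [0.019, -0.011, 0, 0],
    [0.03, -0.015, 0, 0],
    [0.04, -0.018, 0, 0],
    [0.051, -0.02, 0, 0],
    [0.062, -0.022, 0, 0],
    [0.073, -0.023, 0, 0],
    [0.08, -0.023, 0, 0]
  ]
}}

```text
time: 27.05
tool_pos: [0.471, -0.1323, 0.112]
ee_rot: [-3.134, 0.013, 1.639]
wrist_force: [-9.9, -17.6, 2.1]
width: 0.02
finger_force: 30.0
```

{"api": "arm_command", "payload": {
  "targets": [
    [0, 0, 0, 0],
    [0, 0, 0, 0],
    [0.004, 0, 0, 0],
    [0.004, 0, 0, 0]
  ]
}}

```text
time: 27.38
tool_pos: [0.4738, -0.132, 0.112]
ee_rot: [-3.136, 0.013, 1.639]
wrist_force: [-6.2, -17.5, 1.5]
width: 0.0199
finger_force: 30.0
```

Knob is being pulled toward -y, so my pin estimate was slightly off. Following that and pressing to the stop.

{"api": "arm_command", "payload": {
  "targets": [
    [0.002, -0.008, 0, 0],
    [0.004, -0.016, 0, 0],
    [0.004, -0.016, 0, 0],
    [0.008, -0.018, 0, 0],
    [0.008, -0.018, 0, 0]
  ]
}}

```text
time: 27.8
tool_pos: [0.4784, -0.132, 0.1119]
ee_rot: [-3.138, -0.005, 1.644]
wrist_force: [-5.8, 3.1, 4.9]
width: 0.0198
finger_force: 30.0
```

{"api": "arm_command", "payload": {
  "targets": [
    [0.004, 0, 0, 0],
    [0.008, 0, 0, 0],
    [0.008, 0, 0, 0],
    [0.008, 0, 0, 0]
  ]
}}

```text
time: 28.13
tool_pos: [0.4803, -0.1322, 0.1119]
ee_rot: [-3.133, -0.004, 1.644]
wrist_force: [-11.1, 3.9, 6.1]
width: 0.0198
finger_force: 30.0
```

{"api": "arm_command", "payload": {
  "targets": [
    [0.004, 0, 0, 0],
    [0.008, 0, 0, 0],
    [0.008, 0, 0, 0],
    [0.008, 0, 0, 0]
  ]
}}

```text
time: 28.47
tool_pos: [0.4801, -0.1323, 0.1118]
ee_rot: [-3.124, -0.005, 1.643]
wrist_force: [-22.7, 2.4, 12.3]
width: 0.0201
finger_force: 30.0
```

{"api": "arm_command", "payload": {
  "targets": [
    [0.004, 0, 0, 0],
    [0.008, 0, 0, 0],
    [0.008, 0, 0, 0],
    [0.008, 0, 0, 0]
  ]
}}

```text
time: 28.8
tool_pos: [0.4798, -0.1323, 0.1116]
ee_rot: [-3.115, -0.006, 1.642]
wrist_force: [-32.6, 2.5, 16.4]
width: 0.0198
finger_force: 30.0
```

Stop reached: force rises with no travel. Ease off, release, lift, and go over the bolt knob at (0.5695, 0.1335).

{"api": "arm_command", "payload": {
  "targets": [
    [-0.012, 0, 0, 0],
    [-0.022, 0, 0, 0],
    [-0.022, 0, 0, 0],
    [-0.022, 0, 0, 0]
  ]
}}

```text
time: 29.13
tool_pos: [0.48, -0.1324, 0.1116]
ee_rot: [-3.139, -0.003, 1.643]
wrist_force: [-4.6, 3.6, 2.7]
width: 0.0196
finger_force: 30.0
```

{"api": "arm_command", "payload": {
  "targets": [
    [0, 0, 0, 0],
    [0, 0, 0, 0],
    [0, 0, 0, 0],
    [0, 0, 0, 0],
    [0, 0, 0.04, 0],
    [0, 0, 0.1, 0],
    [0, 0, 0.18, 0],
    [0, 0, 0.26, 0]
  ],
  "claw": 0.55
}}

```text
time: 29.8
tool_pos: [0.4804, -0.1337, 0.2421]
ee_rot: [-3.139, -0.001, 1.642]
wrist_force: [0.9, -0.6, 0.7]
width: 0.0421
finger_force: 0.0
```

{"api": "arm_command", "payload": {
  "targets": [
    [0, 0, 0.06, 0],
    [0, 0, 0.14, 0],
    [0.04, 0.08, 0.16, 0],
    [0.08, 0.16, 0.16, 0],
    [0.11, 0.24, 0.16, 0],
    [0.14, 0.32, 0.16, 0],
    [0.16, 0.4, 0.16, 0],
    [0.178, 0.48, 0.16, 0]
  ]
}}

```text
time: 30.47
tool_pos: [0.569, 0.1001, 0.3213]
ee_rot: [3.142, -0.0, 1.642]
wrist_force: [1.0, 0.5, -0.2]
width: 0.0424
finger_force: 0.0
```

```bash
python3 - <<'E'
from h import *
o=robot.get_obs(); print(o['tool_pos'],o['ee_rot'],o['joint_positions'].round(3))
g=save('top','pics/top10.png').max(2)
for v in range(155,184): print(v,''.join('#' if x<62 else ('+' if x>125 else '.') for x in g[v,225:290]))
E
```

```text
[0.56901056 0.10011925 0.32133841] [ 3.14151196e+00 -1.60014915e-04  1.64177597e+00] [0.076 0.168 1.006 0.    1.968 0.005]
155 ++........#..#########.#.....++++++++++++++++++++++++++++++++++++
156 +++++++...#.###...........+.....+.++++++++.#.++++++++++++++++++++
157 ..+++++++++++++++++++++++++++++++.+++++++#####.++++++++++++++++++
158 +++++++++++++++++++++++++++++++++.++++++.######++++++++++++++++++
159 ++++++++++++++++++...++++++++++++.+++++..######++++++++++++......
160 +++++++++++++++++++++++.................#######++++++++..........
161 .................................+++++++######.++++++++..........
162 .....+................++++++++++++++++++######.++++++++.#.#....++
163 +++..................#++++++++++++++..++.####.+++++++++.+++++....
164 +++.................#.+.......+++++++++++++..++++++++++#+........
165 +++.........##.....#.........++++++++++++++++++++++++++#+..++++++
166 +++..........###..##........#++++++++++++++++++++++++++.+.+++++++
167 +++...........#######.......#++++++++++++++++++++++++++.+.+++++++
168 ++++.....+#....#############+++++++++++++++++++++++++++...+++++
[... 352 characters left out ...]

174 ++++........++++++++++++++++++++++++++++++++++++++++++++.+.++++++
175 ++++........++++++++++++++++++++++++++++++++++++++++++++...++++++
176 ++++........++++++++++++++++++++++++++++++++++++++++++++...++++++
177 ++++........++++++++++++++++++++++++++++++++++++++++++++...++++++
178 ++++........++++++++++++++++++++++++++++++++++++++++++++..+++++++
179 ++++.........++++++++++++++++++++++++++++++++++++++++++++.+++++++
180 +++++........++++++++++++++++++++++++++++++++++++++++++++#+++++++
181 +++++......+.++++++++++++++++++++++++++++++++++++++++++++#+++++++
182 +++++......+.++++++++++++++++++++++++++++++++++++++++++++#+.+++++
183 +++++........++++++++++++++++++++++++++++++++++++++++++++.+.+++++
```

Clamp lever now points along the bed (knob at (268,160)). Positioning over the bolt knob.

{"api": "arm_command", "payload": {
  "targets": [
    [0, 0.03, 0, 0],
    [0, 0.052, 0, 0],
    [0, 0.052, 0, 0],
    [0, 0.052, 0, 0],
    [0, 0.052, 0, 0]
  ]
}}

```text
time: 30.93
tool_pos: [0.5682, 0.1233, 0.3219]
ee_rot: [3.141, 0.0, 1.641]
wrist_force: [-0.2, -0.2, -0.1]
width: 0.0423
finger_force: 0.0
```

```bash
python3 - <<'E'
from h import *
o=robot.get_obs(); print(o['tool_pos'],o['width'])
print('clampknob',at('top',268.7,159.8,.155))
g=save('side','pics/side6.png').max(2)
print(px('side',o['tool_pos']),px('side',[.5706,.1339,.2853]),px('side',o['tool_pos']+[0,0,.024]))
for v in range(100,142): print(v,''.join(chr(48+min(int(x)//16,15)) for x in g[v,265:315]))
E
```

```text
[0.56818094 0.12333175 0.3219226 ] 0.042310721833841484
clampknob [ 0.4817 -0.1317  0.155 ]
[287.2 121.2] [286.5 129.7] [287.2 114.8]
100 55555555555554445555555555322445677777877776666777
101 55555555555554445555555555322446777778777777667777
102 55555555555554444555555555312446777787877777667877
103 55555555555544444555555555322446777777787777667877
104 55555555555554444555555555312345678777787787667887
105 55555555555544445555555555322455677777877777667888
106 55555555555554444555555555322445677777787777667788
107 55555555555554444455555555312445677777777777657788
108 55555555555554444445555554322455677777777787656778
109 55555555555554444445555555322446677777777787667778
110 55555555555554444455555555323456677777777777666777
111 55555555555554445455555555322445677777777777666777
112 55555555555554444455555555322455677777777777667777
113 55555555555554444445555555323456667677777777656777
114 55555555555554544455565555534566666667777777556667
115 55555555555555554455555555556666666666777777655666
116 55555555555555555455555555556776666666777777555566
117 555555555555565555555555555
[... 643 characters left out ...]
::::::99741125899:::::::9987766666656777
130 9::::::999::::::986421379:99::::::::98777666656777
131 89::::::999::::987542348::999::::::::9877776556677
132 78:::::::888999865443458::::99::::::::988776655667
133 789::::987667887655444579:::999:::::::::9877655667
134 78899987654447887665444689:::999::::::::9987655566
135 8888876543333577655543444789::9899::::::::98755567
136 88876544322224555665443334688877789::::;:::9876567
137 777654432222235556754433334554434589::::;;::988777
138 7765433322223455556544333233322233589:::::;::99877
139 775433322222345666544333332222222235799::::;::9988
140 6543332223344566765444443332333322234689::;::::999
141 64433334444455455543333433333343322233579:::::::::
```

{"api": "arm_command", "payload": {
  "targets": [
    [0.003, 0.02, 0, 0],
    [0.003, 0.02, -0.04, 0],
    [0.003, 0.02, -0.08, 0],
    [0.003, 0.02, -0.12, 0],
    [0.003, 0.02, -0.15, 0],
    [0.003, 0.02, -0.15, 0],
    [0.003, 0.02, -0.15, 0]
  ]
}}

```text
time: 31.57
tool_pos: [0.5692, 0.1342, 0.246]
ee_rot: [-3.139, -0.0, 1.642]
wrist_force: [0.8, -0.1, 0.2]
width: 0.0424
finger_force: 0.0
```

{"api": "arm_command", "payload": {
  "targets": [
    [0, 0, -0.008, 0],
    [0, 0, -0.016, 0],
    [0, 0, -0.02, 0],
    [0, 0, -0.02, 0]
  ]
}}

```text
time: 31.9
tool_pos: [0.5696, 0.1344, 0.2368]
ee_rot: [3.142, -0.001, 1.642]
wrist_force: [-0.8, 0.6, -1.0]
width: 0.0423
finger_force: 0.0
```

{"api": "arm_command", "payload": {
  "targets": [
    [0, 0, 0, 0],
    [0, 0, 0, 0],
    [0, 0, 0, 0],
    [0, 0, 0, 0],
    [0, 0, 0, 0],
    [0, 0, 0, 0],
    [0, 0, 0, 0]
  ],
  "claw": 1
}}

```text
time: 32.48
tool_pos: [0.5704, 0.1345, 0.237]
ee_rot: [3.14, -0.001, 1.642]
wrist_force: [4.1, 0.5, 0.0]
width: 0.0187
finger_force: 30.0
```

Ball gripped (about 19 mm). Draw it back along -y.

{"api": "arm_command", "payload": {
  "targets": [
    [0, -0.01, 0, 0],
    [0.001, -0.02, 0, 0],
    [0.001, -0.03, 0, 0],
    [0.002, -0.04, 0, 0],
    [0.002, -0.05, 0, 0],
    [0.003, -0.058, 0, 0],
    [0.003, -0.064, 0, 0],
    [0.003, -0.064, 0, 0]
  ]
}}

```text
time: 33.15
tool_pos: [0.5721, 0.1046, 0.237]
ee_rot: [3.139, -0.005, 1.644]
wrist_force: [5.0, 6.7, -0.2]
width: 0.0185
finger_force: 30.0
```

{"api": "arm_command", "payload": {
  "targets": [
    [0, -0.006, 0, 0],
    [0, -0.01, 0, 0],
    [0, -0.01, 0, 0],
    [0, -0.01, 0, 0]
  ]
}}

```text
time: 33.48
tool_pos: [0.5721, 0.1047, 0.2371]
ee_rot: [3.137, -0.013, 1.649]
wrist_force: [5.4, 16.4, -0.5]
width: 0.0182
finger_force: 30.0
```

Bolt moved 30 mm and is at its stop. Release, lift, and go to the crank handle at (0.520, 0.257).

{"api": "arm_command", "payload": {
  "targets": [
    [0, 0.006, 0, 0],
    [0, 0.012, 0, 0],
    [0, 0.012, 0, 0]
  ]
}}

```text
time: 33.73
tool_pos: [0.5721, 0.1045, 0.237]
ee_rot: [3.139, -0.002, 1.644]
wrist_force: [5.0, 2.6, -0.5]
width: 0.0183
finger_force: 30.0
```

{"api": "arm_command", "payload": {
  "targets": [
    [0, 0, 0, 0],
    [0, 0, 0, 0],
    [0, 0, 0, 0],
    [0, 0, 0, 0],
    [0, 0, 0.04, 0],
    [0, 0, 0.1, 0],
    [0, 0, 0.14, 0],
    [0, 0, 0.14, 0]
  ],
  "claw": 0.45
}}

```text
time: 34.4
tool_pos: [0.5722, 0.1032, 0.3123]
ee_rot: [3.133, -0.0, 1.642]
wrist_force: [-0.3, -0.8, 1.1]
width: 0.0519
finger_force: 0.0
```

{"api": "arm_command", "payload": {
  "targets": [
    [-0.02, 0.06, 0, 0],
    [-0.04, 0.12, 0, 0],
    [-0.06, 0.18, 0, 0],
    [-0.08, 0.24, 0, 0],
    [-0.104, 0.306, 0, 0],
    [-0.104, 0.306, 0, 0],
    [-0.104, 0.306, 0, 0],
    [-0.104, 0.306, 0, 0]
  ]
}}

```text
time: 35.07
tool_pos: [0.5189, 0.2558, 0.3056]
ee_rot: [-3.14, 0.001, 1.642]
wrist_force: [0.3, 0.1, 0.9]
width: 0.0516
finger_force: 0.0
```

```bash
python3 - <<'E'
from h import *
o=robot.get_obs(); print(o['tool_pos'],o['ee_rot'],o['width'],o['joint_positions'].round(3))
b=save('top','pics/top11.png'); g=b.max(2); a=cv2.imread('pics/top0.png').max(2)
for im in(a,g):
  for v in range(110,128): print(v,''.join(chr(48+int(x)//20) for x in im[v,150:205]))
  print()
E
```

```text
[0.51886815 0.25581593 0.30560148] [-3.13969365e+00  8.00320535e-04  1.64226372e+00] 0.05159576526523487 [ 0.36   0.165  1.04  -0.     1.938  0.289]
110 7776222222212223434444444444444444444444444444444444444
111 7776222223211123344444444222224444444444444444444444444
112 6676223333222223344444442222214444444444444444444444444
113 7674223232212213444444442222221444444444444444444444444
114 7774233332222213321444211122222444444444442111444444444
115 7773232322222213121441111112221443334444437772444444444
116 7773223232122227772231111112326666666666646662444444444
117 6773222332122126662321121112376666666666646662244444444
118 6664222222122216662331122111332222222222216662121444421
119 6667222222211216662331111112244444444444436663552444412
120 7777555555555646662664011123465555566666646664662444366
121 7777766666667756662777743433677777777777756665883435666
122 3337766666666646661666664433665656555555556662554446666
123 3333566566665546661555555444555544444555556662344356666
124 4433322221112246661566666666666666666666666673344456665
125 44433333431232677714665566666666666666666643333
[... 509 characters left out ...]
4332323333355557211111123757672444444444
117 8882122122222224332333333377777211221123756672244444444
118 6674112212122223332333333337223211121123216672222222233
119 7778112222221213332333333344444511111125546674655666664
120 7778411222223323333333333366666672112427756675777777466
121 8888652222223324333333333387777788644438866665888785666
122 3338952222223323333333333376666666654346666672666556766
123 4443432222123333332333333325555555555565556772444466666
124 4442312222123333332333333337666666666666666783344466666
125 4442222222123333332333333337666666666666674333444456666
126 4443222222133442333333333337666666666666667555544427666
127 4443222222133332333333333376666665544555555555444435777
```

Bolt knob moved from u=174 to u=185, about 30 mm. Descend on the handle and grip.

{"api": "arm_command", "payload": {
  "targets": [
    [0.002, 0.002, -0.06, 0],
    [0.002, 0.002, -0.12, 0],
    [0.002, 0.002, -0.18, 0],
    [0.002, 0.002, -0.24, 0],
    [0.002, 0.002, -0.29, 0],
    [0.002, 0.002, -0.31, 0],
    [0.002, 0.002, -0.31, 0],
    [0.002, 0.002, -0.31, 0]
  ]
}}

```text
time: 35.78
tool_pos: [0.5206, 0.2566, 0.1522]
ee_rot: [-3.141, -0.0, 1.641]
wrist_force: [0.3, -0.3, 0.6]
width: 0.0518
finger_force: 0.0
```

{"api": "arm_command", "payload": {
  "targets": [
    [0, 0, 0, 0],
    [0, 0, 0, 0],
    [0, 0, 0, 0],
    [0, 0, 0, 0],
    [0, 0, 0, 0],
    [0, 0, 0, 0]
  ],
  "claw": 1
}}

```text
time: 36.28
tool_pos: [0.5203, 0.2576, 0.1526]
ee_rot: [3.141, -0.001, 1.642]
wrist_force: [-0.6, 0.8, 1.8]
width: 0.0245
finger_force: 30.0
```

```bash
python3 - <<'E'
from h import *
o=robot.get_obs(); print(o['tool_pos'],o['width'],o['finger_force'],o['wrist_force'])
for k in range(1,33):
    t=2*np.pi*k/32; r=.043/.5
    dx=r*(1-np.cos(t)); print(k,(dx).round(3),(.05*dx).round(3),(r*np.sin(t)).round(3),end=' | ')
E
```

```text
[0.52029887 0.25761482 0.15258354] 0.024464462632921014 29.986719489097595 [-0.55136492  0.84126491  1.84842932]
1 0.002 0.0 0.017 | 2 0.007 0.0 0.033 | 3 0.014 0.001 0.048 | 4 0.025 0.001 0.061 | 5 0.038 0.002 0.072 | 6 0.053 0.003 0.079 | 7 0.069 0.003 0.084 | 8 0.086 0.004 0.086 | 9 0.103 0.005 0.084 | 10 0.119 0.006 0.079 | 11 0.134 0.007 0.072 | 12 0.147 0.007 0.061 | 13 0.158 0.008 0.048 | 14 0.165 0.008 0.033 | 15 0.17 0.009 0.017 | 16 0.172 0.009 0.0 | 17 0.17 0.009 -0.017 | 18 0.165 0.008 -0.033 | 19 0.158 0.008 -0.048 | 20 0.147 0.007 -0.061 | 21 0.134 0.007 -0.072 | 22 0.119 0.006 -0.079 | 23 0.103 0.005 -0.084 | 24 0.086 0.004 -0.086 | 25 0.069 0.003 -0.084 | 26 0.053 0.003 -0.079 | 27 0.038 0.002 -0.072 | 28 0.025 0.001 -0.061 | 29 0.014 0.001 -0.048 | 30 0.007 0.0 -0.033 | 31 0.002 0.0 -0.017 | 32 0.0 0.0 -0.0 |
```

Handle gripped (24.5 mm). First quarter, upward.

{"api": "arm_command", "payload": {
  "targets": [
    [0.002, 0, 0.017, 0],
    [0.007, 0, 0.033, 0],
    [0.014, 0.001, 0.048, 0],
    [0.025, 0.001, 0.061, 0],
    [0.038, 0.002, 0.072, 0],
    [0.053, 0.003, 0.079, 0],
    [0.069, 0.003, 0.084, 0],
    [0.086, 0.004, 0.086, 0]
  ]
}}

```text
time: 36.95
tool_pos: [0.5626, 0.26, 0.195]
ee_rot: [-3.139, -0.001, 1.643]
wrist_force: [-3.7, 2.9, -6.3]
width: 0.0241
finger_force: 30.0
```

{"api": "arm_command", "payload": {
  "targets": [
    [0, 0, 0, 0],
    [0, 0, 0, 0]
  ]
}}

```text
time: 37.12
tool_pos: [0.5649, 0.2601, 0.195]
ee_rot: [3.139, -0.002, 1.642]
wrist_force: [2.6, 5.0, -5.0]
width: 0.0243
finger_force: 30.0
```

Forces are small. Second and third quarters.

{"api": "arm_command", "payload": {
  "targets": [
    [0.017, 0.001, -0.002, 0],
    [0.033, 0.002, -0.007, 0],
    [0.048, 0.003, -0.014, 0],
    [0.061, 0.003, -0.025, 0],
    [0.072, 0.004, -0.038, 0],
    [0.079, 0.004, -0.053, 0],
    [0.084, 0.005, -0.069, 0],
    [0.086, 0.005, -0.086, 0]
  ]
}}

```text
time: 37.78
tool_pos: [0.6062, 0.2625, 0.1537]
ee_rot: [3.14, -0.002, 1.643]
wrist_force: [-4.4, 3.5, 2.7]
width: 0.0244
finger_force: 30.0
```

{"api": "arm_command", "payload": {
  "targets": [
    [-0.002, 0, -0.017, 0],
    [-0.007, -0.001, -0.033, 0],
    [-0.014, -0.001, -0.048, 0],
    [-0.025, -0.002, -0.061, 0],
    [-0.038, -0.002, -0.072, 0],
    [-0.053, -0.003, -0.079, 0],
    [-0.069, -0.004, -0.084, 0],
    [-0.086, -0.005, -0.086, 0]
  ]
}}

```text
time: 38.45
tool_pos: [0.5651, 0.2602, 0.1089]
ee_rot: [3.135, -0.002, 1.642]
wrist_force: [3.1, 5.1, 2.9]
width: 0.0245
finger_force: 30.0
```

{"api": "arm_command", "payload": {
  "targets": [
    [0, 0, 0, 0],
    [0, 0, 0, 0]
  ]
}}

```text
time: 38.62
tool_pos: [0.5623, 0.26, 0.1088]
ee_rot: [-3.141, -0.002, 1.643]
wrist_force: [-2.9, 4.8, 2.4]
width: 0.0244
finger_force: 30.0
```

{"api": "arm_command", "payload": {
  "targets": [
    [-0.017, -0.001, 0.002, 0],
    [-0.033, -0.002, 0.007, 0],
    [-0.048, -0.003, 0.014, 0],
    [-0.061, -0.003, 0.025, 0],
    [-0.072, -0.004, 0.038, 0],
    [-0.079, -0.004, 0.053, 0],
    [-0.084, -0.004, 0.069, 0],
    [-0.086, -0.004, 0.086, 0]
  ]
}}

```text
time: 39.28
tool_pos: [0.5202, 0.2575, 0.1502]
ee_rot: [-3.141, -0.001, 1.642]
wrist_force: [2.3, 5.2, -5.0]
width: 0.0244
finger_force: 30.0
```

{"api": "arm_command", "payload": {
  "targets": [
    [0, 0, 0.003, 0],
    [0, 0, 0.006, 0],
    [0, 0, 0.006, 0],
    [0, 0, 0.006, 0]
  ]
}}

```text
time: 39.62
tool_pos: [0.5203, 0.2575, 0.1542]
ee_rot: [-3.142, -0.001, 1.642]
wrist_force: [0.6, 5.6, -1.2]
width: 0.0243
finger_force: 30.0
```

```bash
python3 - <<'E'
from h import *
o=robot.get_obs(); print(o['tool_pos'],o['width'],o['finger_force'],o['wrist_force'])
im=save('side','pics/side7.png')
for n in('side0','side7'):
    g=cv2.imread(f'pics/{n}.png').max(2)
    print(n)
    for v in range(134,150): print(v,''.join(chr(48+int(x)//20) for x in g[v,250:285]))
E
```

```text
[0.52028834 0.25751076 0.15419097] 0.02431404083204557 29.986829459667206 [ 0.58602995  5.55135271 -1.23222471]
side0
134 34444444444466666677775443345665555
135 53444444444466666666654332224555455
136 55444444444566666655433222223444455
137 66544555556666666554332212123344465
138 77766776667776666543322211223444455
139 77887754345777665433221212223455555
140 88887532123566654332222223334456665
141 77876421112355553332232333444455666
142 77776421111233443333344333344445566
143 77776531111112333344443222233444455
144 77777643111111222334444211123444445
145 87877765321111222333454211123444444
146 88777776532112222234554211123444444
147 88877777764212222234665211113444444
148 88888777776432222235775211112344444
149 88888777777643222235765211112344444
side7
134 34443333344442234577776543334543333
135 43443333334442234566543332222333334
136 55433333334542234454322222122333445
137 66543334456642233442212111112333456
138 67765344456753233322111111122333456
139 77775433335653233221111111222333455
140 78875433323442222211111211122334555
141 78876433321221122112121112222345666
142 78876433321111111212222111223344566
143 77776433321111111222222211233444455
144 87776433321111111112233111123444445
145 77776543321111111122354211113444444
146 88877654332111111123454211123444444
147 88877765554321111124564211123444444
148 88888776666532112235775211112344444
149 88888877777652111235675211112344444
```

Handle back at its start pixels with a full turn done. A small nudge past, release, then go to the speed lever knob at (0.4705, 0.0125). Its pin is (0.5589, 0.0523), so the angle is about -0.37 and the target knob position is (0.468, 0.080).

{"api": "arm_command", "payload": {
  "targets": [
    [0, 0, 0.003, 0],
    [0, 0, 0.006, 0],
    [0, 0, 0.006, 0],
    [0, 0, 0.006, 0]
  ]
}}

```text
time: 40.0
tool_pos: [0.5206, 0.2575, 0.1572]
ee_rot: [3.141, -0.001, 1.642]
wrist_force: [1.8, 5.0, -1.5]
width: 0.0244
finger_force: 30.0
```

{"api": "arm_command", "payload": {
  "targets": [
    [0, 0, 0, 0],
    [0, 0, 0, 0],
    [0, 0, 0, 0],
    [0, 0, 0, 0],
    [0, 0, 0.06, 0],
    [0, 0, 0.14, 0],
    [0, 0, 0.22, 0],
    [0, 0, 0.3, 0]
  ],
  "claw": 0.45
}}

```text
time: 40.67
tool_pos: [0.5196, 0.2566, 0.3092]
ee_rot: [-3.141, 0.001, 1.642]
wrist_force: [0.6, 0.2, 0.4]
width: 0.0517
finger_force: 0.0
```

{"api": "arm_command", "payload": {
  "targets": [
    [0, 0, 0.01, 0],
    [-0.02, -0.08, 0.01, 0],
    [-0.04, -0.16, 0.01, 0],
    [-0.06, -0.24, 0.01, 0],
    [-0.08, -0.32, 0.01, 0],
    [-0.1, -0.4, 0.01, 0],
    [-0.1, -0.49, 0.01, 0],
    [-0.1, -0.49, 0.01, 0]
  ]
}}

```text
time: 41.33
tool_pos: [0.4692, 0.0061, 0.3127]
ee_rot: [-3.141, 0.004, 1.633]
wrist_force: [0.4, 0.7, -0.1]
width: 0.0518
finger_force: 0.0
```

{"api": "arm_command", "payload": {
  "targets": [
    [0, 0, 0, 0],
    [0, 0, 0, 0]
  ]
}}

```text
time: 41.5
tool_pos: [0.47, 0.0123, 0.3126]
ee_rot: [-3.141, -0.001, 1.641]
wrist_force: [-0.3, -0.7, -0.0]
width: 0.0517
finger_force: 0.0
```

{"api": "arm_command", "payload": {
  "targets": [
    [0, 0, -0.04, 0],
    [0, 0, -0.08, 0],
    [0, 0, -0.12, 0],
    [0, 0, -0.138, 0],
    [0, 0, -0.138, 0],
    [0, 0, -0.138, 0]
  ]
}}

```text
time: 42.0
tool_pos: [0.4701, 0.0135, 0.2437]
ee_rot: [-3.141, -0.001, 1.644]
wrist_force: [-0.3, -0.2, 0.7]
width: 0.0515
finger_force: 0.0
```

{"api": "arm_command", "payload": {
  "targets": [
    [0, 0, 0, 0],
    [0, 0, 0, 0],
    [0, 0, 0, 0],
    [0, 0, 0, 0],
    [0, 0, 0, 0],
    [0, 0, 0, 0]
  ],
  "claw": 1
}}

```text
time: 42.5
tool_pos: [0.473, 0.0128, 0.2445]
ee_rot: [3.134, -0.001, 1.643]
wrist_force: [8.2, 2.2, -1.8]
width: 0.0192
finger_force: 30.0
```

Knob gripped (about 19 mm). Swing along the arc to 0.35.

{"api": "arm_command", "payload": {
  "targets": [
    [-0.003, 0.016, 0, 0],
    [-0.006, 0.032, 0, 0],
    [-0.009, 0.05, 0, 0],
    [-0.012, 0.069, 0, 0],
    [-0.011, 0.088, 0, 0],
    [-0.01, 0.107, 0, 0],
    [-0.007, 0.122, 0, 0],
    [-0.004, 0.135, 0, 0]
  ]
}}

```text
time: 43.17
tool_pos: [0.4674, 0.0778, 0.2443]
ee_rot: [-3.14, 0.004, 1.639]
wrist_force: [-2.5, -5.7, 2.5]
width: 0.0195
finger_force: 30.0
```

{"api": "arm_command", "payload": {
  "targets": [
    [0, 0, 0, 0],
    [0, 0, 0, 0],
    [0, 0, 0, 0]
  ]
}}

```text
time: 43.42
tool_pos: [0.4677, 0.0791, 0.2443]
ee_rot: [-3.141, 0.001, 1.641]
wrist_force: [-2.6, -3.2, 4.6]
width: 0.0196
finger_force: 30.0
```

{"api": "arm_command", "payload": {
  "targets": [
    [0, 0, 0, 0],
    [0, 0, 0, 0],
    [0, 0, 0, 0],
    [0, 0, 0, 0],
    [0, 0, 0.04, 0],
    [0, 0, 0.1, 0],
    [0, 0, 0.14, 0],
    [0, 0, 0.14, 0]
  ],
  "claw": 0.45
}}

```text
time: 44.08
tool_pos: [0.4698, 0.0803, 0.3186]
ee_rot: [3.133, -0.001, 1.643]
wrist_force: [-0.4, -0.3, 0.5]
width: 0.0517
finger_force: 0.0
```

{"api": "arm_command", "payload": {
  "targets": [
    [-0.08, 0, 0, 0],
    [-0.16, 0, 0, 0],
    [-0.22, 0, 0, 0],
    [-0.28, 0, 0, 0],
    [-0.32, 0, 0, 0],
    [-0.34, 0.0, 0, 0],
    [-0.34, 0.0, 0, 0]
  ]
}}

```text
time: 44.67
tool_pos: [0.297, 0.0801, 0.3137]
ee_rot: [3.14, -0.001, 1.643]
wrist_force: [1.0, 0.1, -0.0]
width: 0.0517
finger_force: 0.0
```

```bash
python3 - <<'E'
from h import *
o=robot.get_obs(); print(o['tool_pos'],o['joint_positions'].round(3))
b=save('top','pics/top12.png'); save('side','pics/side8.png')
g=b.max(2)
for v in range(118,162): print(v,''.join('#' if x<50 else chr(48+int(x)//20) for x in g[v,178:230]))
E
```

```text
[0.29699789 0.08007945 0.31372465] [ 7.700e-02 -4.400e-01  1.556e+00  1.000e-03  2.025e+00  5.000e-03]
118 223#######232#666#######2233333#444444444433#3454555
119 3445######255466735555556643266#444444444433#3455554
120 66667####4276566647776774766643#444444444433#3454454
121 7777786443287566657777756666665#444444444433#3444444
122 66666664434665666265555666666672#4444444443323455555
123 55555555555555667234446666666664#52#####444323555555
124 777766666666666683444456666666643#2##22#443324455555
125 233337777777775343####46666666643#22222#444324455555
126 3333333333333332332##2#776666762##22222##443#4455555
127 33333333333322322222#2#233333332##22#222#443#4455555
128 #2#22#222##2222##2222###2333322##222#2222443#3455555
129 #22222222#22#2222222222#333322###2222222##4324455555
130 2222222222222222222222223333####2222222#2#442#355555
131 2##22222222222222222#2233332###222#22222##442#355555
132 22#2222222222222222222#33332222#22222222#4442#355555
133 222222#2222222#22222222333322222222#222224432#355555
134 22222222#2222222222222333332222222222#22##432#355555
135 2#2222222222222222222#33
[... 810 characters left out ...]
2244497897343333
150 2##2######354444543333344442#44444442#44499842#73333
151 2#222#######453###2332444452#44444444#244983##475333
152 32#################333444442#444444452#433###2554343
153 22##################34444442#44444444445543333345333
154 5555555655332########5444442244444443438884444447434
155 8888844444452#########23334433243##344388844444392##
156 7777834444443######################34338884344436667
157 777783444445#######################23777778433366666
158 777783444445#######################28877778334466666
159 777783444445#######################28777788434476666
160 777785444443#######################28777778434477777
161 7777773###222#######################3777777434354444
```

```bash
python3 - <<'E'
from h import *
b=cv2.imread('pics/top12.png'); g=b.max(2).astype(float)
pts=[]
for v in range(129,149):
    row=g[v,178:230]; lo=max(0,int(27-(v-128)*.38)-5); seg=row[lo:lo+11]
    # lever pixels are value 60-79
    c=[lo+i for i,x in enumerate(seg) if 60<=x<80]
    if len(c)>=3: pts.append(at('top',178+np.mean(c),v,.258)[:2])
pts=np.array(pts); d=np.polyfit(pts[:,0],pts[:,1],1)[0]; print(len(pts),'lever dir slope',d)
v=np.array([-1,-d]); v/=np.linalg.norm(v)
print('angle',np.arctan2(v@[-.05,.999],v@[-.999,-.05]))
a=cv2.resize(cv2.convertScaleAbs(b[75:225,120:390],alpha=1.5),(800,444),interpolation=cv2.INTER_CUBIC); cv2.imwrite('pics/f.png',a)
E
```

```text
20 lever dir slope -0.2534254866915578
angle 0.29820836386130173
```

View pics/f.png

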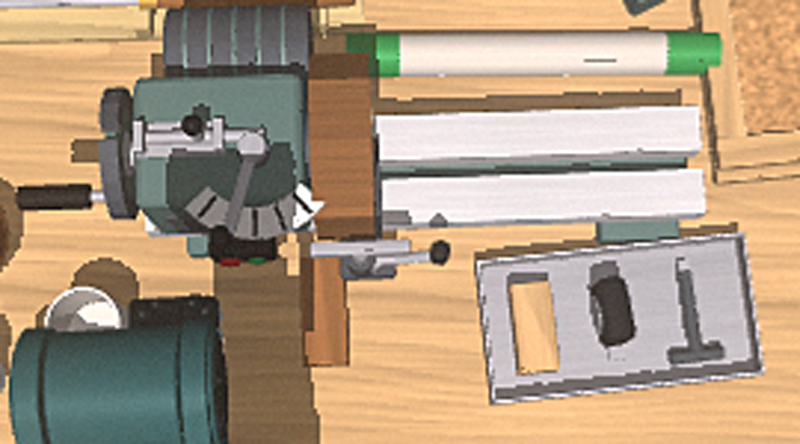

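The final view shows the bed clear, and block (535,325), tape (612,310) and chuck key (690,320) in the tray. The clamp lever points along the bed (440,252), the bolt knob is drawn back (193,125), and the speed lever is over the second mark. My estimates put the lever at 0.30–0.34, so I'll nudge it about 3 mm toward slow.

{"api": "arm_command", "payload": {
  "targets": [
    [0.08, 0, 0, 0],
    [0.16, 0, 0, 0],
    [0.22, 0, 0, 0],
    [0.28, 0, 0, 0],
    [0.32, 0, 0, 0],
    [0.342, 0, 0, 0],
    [0.342, 0, 0, 0],
    [0.342, 0, 0, 0]
  ]
}}

```text
time: 45.43
tool_pos: [0.4693, 0.0798, 0.3126]
ee_rot: [-3.139, -0.001, 1.642]
wrist_force: [-2.0, -0.1, -0.7]
width: 0.0517
finger_force: 0.0
```

{"api": "arm_command", "payload": {
  "targets": [
    [0, 0, -0.04, 0],
    [0, 0, -0.08, 0],
    [0, 0, -0.12, 0],
    [0, 0, -0.138, 0],
    [0, 0, -0.138, 0],
    [0, 0, -0.138, 0]
  ]
}}

```text
time: 45.93
tool_pos: [0.4685, 0.08, 0.2454]
ee_rot: [3.141, -0.001, 1.643]
wrist_force: [-0.1, 0.1, 0.3]
width: 0.0516
finger_force: 0.0
```

{"api": "arm_command", "payload": {
  "targets": [
    [0, 0, 0, 0],
    [0, 0, 0, 0],
    [0, 0, 0, 0],
    [0, 0, 0, 0],
    [0, 0, 0, 0],
    [0, 0, 0, 0]
  ],
  "claw": 1
}}

```text
time: 46.43
tool_pos: [0.4676, 0.0799, 0.2453]
ee_rot: [-3.138, -0.001, 1.642]
wrist_force: [-5.4, -0.7, 2.7]
width: 0.0197
finger_force: 30.0
```

{"api": "arm_command", "payload": {
  "targets": [
    [0.001, 0.004, 0, 0],
    [0.002, 0.008, 0, 0],
    [0.002, 0.008, 0, 0],
    [0.002, 0.008, 0, 0]
  ]
}}

```text
time: 46.77
tool_pos: [0.4684, 0.0827, 0.2452]
ee_rot: [-3.138, 0.002, 1.64]
wrist_force: [-6.3, -3.4, 3.1]
width: 0.0193
finger_force: 30.0
```

{"api": "arm_command", "payload": {
  "targets": [
    [0, 0, 0, 0],
    [0, 0, 0, 0],
    [0, 0, 0, 0],
    [0, 0, 0, 0],
    [0, 0, 0.04, 0],
    [0, 0, 0.1, 0],
    [0, 0, 0.14, 0],
    [0, 0, 0.14, 0]
  ],
  "claw": 0.45
}}

```text
time: 47.43
tool_pos: [0.4719, 0.0841, 0.3197]
ee_rot: [3.133, -0.0, 1.643]
wrist_force: [-0.3, -0.7, 0.8]
width: 0.0516
finger_force: 0.0
```

{"api": "arm_command", "payload": {
  "targets": [
    [-0.08, 0, 0, 0],
    [-0.16, 0, 0, 0],
    [-0.22, 0, 0, 0],
    [-0.28, 0, 0, 0],
    [-0.32, 0, 0, 0],
    [-0.34, 0.0, 0, 0],
    [-0.34, 0.0, 0, 0]
  ]
}}

```text
time: 48.02
tool_pos: [0.299, 0.084, 0.3148]
ee_rot: [3.14, -0.001, 1.643]
wrist_force: [-0.3, 0.6, 0.2]
width: 0.0518
finger_force: 0.0
```

```bash
python3 - <<'E'
from h import *
b=save('top','pics/top13.png'); g=b.max(2).astype(float)
pts=[]
for v in range(129,149):
    row=g[v,178:230]; lo=max(0,int(27-(v-128)*.38)-5); seg=row[lo:lo+11]
    c=[lo+i for i,x in enumerate(seg) if 60<=x<80]
    if len(c)>=3: pts.append(at('top',178+np.mean(c),v,.258)[:2])
pts=np.array(pts); d=np.polyfit(pts[:,0],pts[:,1],1)[0]
v=np.array([-1,-d]); v/=np.linalg.norm(v)
print(len(pts),'angle',np.arctan2(v@[-.05,.999],v@[-.999,-.05]))
a=cv2.imread('pics/top12.png')[:,:,::-1].astype(int); D=np.abs(a-b).max(2)>40; ys,xs=np.nonzero(D); print(D.sum(),[(int(x),int(y)) for x,y in zip(xs,ys)][:40])
print(robot.get_obs()['tool_pos'],robot.get_obs()['time'])
E
```

```text
20 angle 0.32665720130221404
1314 [(211, 122), (212, 122), (213, 122), (214, 122), (215, 122), (211, 123), (216, 123), (217, 123), (176, 124), (177, 124), (178, 124), (179, 124), (180, 124), (181, 124), (191, 124), (197, 124), (198, 124), (199, 124), (217, 124), (176, 125), (177, 125), (182, 125), (183, 125), (184, 125), (185, 125), (186, 125), (187, 125), (188, 125), (189, 125), (190, 125), (191, 125), (192, 125), (217, 125), (176, 126), (177, 126), (201, 126), (202, 126), (203, 126), (204, 126), (205, 126)]
[0.30014249 0.08395564 0.31450576] 48.0667
```

Lever is now at about 0.33–0.37, on the second mark. Handing in.

```bash
python3 -c "
from bench import robot
print(robot.close_job())"
```

```text
the job is handed in; nothing more can be done
None
```

I handed the job in at about 48 s, with no verdict returned: sanding block, tape measure and chuck key are in the tray (no spanner was on the bed), the rest clamp is at its tight stop, the lock bolt was drawn back about 30 mm to its stop before one whole crank turn, and the speed lever is on the second mark, at roughly 0.35 rad.

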